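# Load a module tray on its carrier and latch the cover over it

### The arm

A 7-joint arm with a two-finger parallel gripper is mounted at the origin on a cart in front of the work surface, level with it; the furniture and walls round the work are solid. World frame = base frame: x ahead of the robot, y to its left, z up, the work surface at z = 0. Lengths are in m, angles in rad, forces in N, time in s.
With the tool pointing down it reaches from about 0.4 to 0.85 m from the base axis. Payload 10.4 kg.
Tool frame: the origin (TCP) lies midway between the tips of the shut fingers; the grasp point (between the pads) lies 19 mm behind it; z points along the fingers, y is the direction in which the jaws open and shut (so a half turn about z gives the same grasp; the last joint's range is limited). The gripper opens to 85 mm and grips with 20 to 120 N. Pads are 22 mm wide; open, the fingers measure 114 mm over their backs; the gripper's body (76 mm by 85 mm) begins 54 mm behind the grasp point. The pads swing forward as they close: fully open they stand 13 mm farther back than shut.
Start: joints at [1.127, 0.332, -0.065, 1.46, 0.022, 1.35, -0.088], TCP at [0.255, -0.57, 0.231] pointing down, gripper open.
Joint ranges: [-2.6, 2.6], [-0.5, 2.12], [-1.47, 1.34], [0.16, 2.42], [-1.27, 4.41], [0.06, 2.06], [-2.6, 2.6]. Speed limits (rad/s): [2.22, 2.22, 2.79, 2.79, 3.14, 3.14, 3.14].

### API

Orientations are given as a unit quaternion [x, y, z, w].
In Python, from cell import arm, imaging gives the robot as it stands. The module is installed in compiled form; this text tells all that it offers.
- The arm moves only by the tool send_rows, never from a script. Its argument "moves" is one flat list of numbers, 7 for each row, row after row: the turn, a rotation vector about the tool's x, y, z in rad, then the shift along the tool's x, y, z in mm, then the closure, from 0 (fully open) to 1 (shut). In form: [ax, ay, az, tx, ty, tz, grip, ax, ay, az, tx, ty, tz, grip, ...]. A call has 1 to 10 rows; each row shifts and turns the commanded pose from where the row before left it, along the tool's axes as they then stand; what a row does not reach is not made up. A row lasts 1/12 s, in which the tool goes at most 41.7 mm and 7.16 degrees, less where a joint would pass 70% of its speed; a pose out of reach is approached as far as the arm can. A call with a gripper value outside its range is refused whole. The fingers move at their own pace and stop on an object; the grip force is fixed at half the most. Time passes only in rows, so rows that do not move let the fingers close. It gives the time, the measured TCP pose, the force and the opening at its end, in the units of the state.
- arm.get_state(): the state, without advancing time (a new reading comes with each control period).
- imaging.read_camera(name): name is "side" or "top" or "wrist"; returns the picture (400x640x3 uint8, red, green, blue); there is no depth.
- imaging.get_calibration(name): a dict with "intrinsics" (3x3 intrinsics, pixels), "world_to_cam" (4x4, takes a point from world to camera coordinates); the wrist camera has in their place "T_tool_cam" (4x4, takes a point from camera to tool coordinates, whose origin is the TCP and whose axes are the flange's). Camera axes: x right, y down, z forward; pixel columns grow to the right and rows downward; lengths in m; the calibration is good to about 2 mm. A picture is of the moment at which its call begins: read the wrist's pose just before it. get_calibration takes no time and is no camera call.
- arm.job_done(): hands the job in, once; it reports no verdict.
The state is a dict: "clock": time; "joint_positions": joint angles; "qd": joint speeds; "joint_efforts": joint torques, N m; "eef_pos": TCP position; "tcp_rot": TCP orientation; "force": force on the tool from outside, world axes, zero at the start; "wrist_torque": the same for the moment, N m; "grip_width": finger opening in m.
Only numpy, scipy, OpenCV 4.12 (cv2) and the standard library are available. Lean on these libraries where they do the work, as an engineer would, in place of code of your own. Each camera call takes 0.05 s, during which the arm holds its last target. There are 200 camera calls.

### The job

Close up the module tray for transport: set the tray on the locating plinth of the aluminium carrier with its chamfered corners over the plinth's chamfered corners, keeping it level, then put the cover on it the same way round: tip the cover, hook its long tail under the fixed steel catch, lay it down over the tray's rim and press its other end down until the spring latch snaps over the ledge. Press gently, with less than 60 N on the tray, and leave the tools lying around alone.

Things in the scene. Friction and masses are not known exactly. Their poses are not given: they have to be found in the camera images.
- seat (a point): Middle of the top of the carrier's base plate (fixed aluminium plate 200x96x8 mm), 8 mm over the bench. x points to the fixed catch, z up. The locating plinth stands here: 114x54 mm, 6 mm high, both +x corners chamfered 12 mm, top edge bevelled (2.5 mm in, 4 mm down). Home, tray and cover are centred here, axes parallel; the tray's skirt stands on this plate, the cover's skirt 18 mm higher.
- catch_lip (a point): Front lower edge of the fixed steel catch (lip 36 mm wide, 6.5 mm thick) at the carrier's +x end: 69 mm from the seat in x, 29.5 mm above it. The post, the tail's end stop, is 9 mm further in +x. Only the cover's tail goes under it, 1.5 mm spare above when home. A level cover with its skirt above the rim cannot enter: tilt it 18 to 30 degrees, tail down, slide it in +x. Axes as seat.
- latch (a joint): Spring latch, a 26 mm wide upright steel hook at the carrier's -x end. 0 = closed, grows as its top swings outward (to 0.5 rad), springs back to 0. The cover's ledge, pressed down, pushes its sloping nose out by about 0.17 rad (6 to 12 N), then it snaps over the ledge.
- latch_nose (a point): Lower front edge of the latch's nose: when closed 64.5 mm from the seat in -x and 29.2 mm above it, 4.5 mm over the cover's ledge, 3.5 mm clear of tray and cover body. The latch's top is 61 mm above the bench.
- tray_mid (a point): Centre of the loose module tray, 12 mm above its underside. Dark grey plastic, 122x62x24 mm, 0.2 kg, ten modules in its top. x points to the end with two chamfered corners (14 mm). Body 122x62 up to 18 mm, then a bevelled rim 114x54, 6 mm high. Hollow skirt below, inside 116.4x56.4, 6.5 mm deep (1.2 mm clearance all round on the plinth). Grip across the 62 mm; keep within 20 degrees of level.
- cover_rib (a point): Centre of the cover's grip rib (46x20 mm, 16 mm high, on the middle of its top), 18 mm above the cover's underside. Loose, dark grey plastic, 0.12 kg: plate 122x62 mm, 10 mm high with a 6.5 mm deep hollow skirt (inside 116.4x56.4) that fits over the tray's rim. x points to the end with two chamfered corners and the tail; z up. Grip the rib across its 20 mm.
- cover_tail (a point): Middle of the upper edge of the tip of the cover's tail, a tongue 26 mm wide, 16 mm long, 3.5 mm thick, level with the cover's plate, its top tapering over the last 4 mm: 77 mm from the cover's middle in +x, 7.8 mm above its underside.
- cover_press (a point): Press pad on the cover's top near its square end, 48 mm from the middle in -x, 10 mm above its underside. The ledge for the latch, 8 mm long, 24 mm wide, sticks out of that end to 69 mm from the middle.
- tray: The module tray; origin in the middle of its underside, axes as tray_mid.
- cover: The cover; origin in the middle of its underside, axes as cover_rib.
- carrier: The carrier; origin in the middle of its underside on the bench, axes as seat.
- screwdriver: Precision screwdriver, 173 mm, bystander: leave it alone.
- brush: ESD brush, 147 mm, bystander: leave it alone.
- cutters: Side cutters, 109 mm, bystander: leave them alone.
- mouse_pc: Computer mouse, 115 x 56 x 40 mm, bystander: leave it alone.
Mind the look-alikes: they are no part of the job. Leave any green look-alike of the tray alone.

How it is judged:
On the way, in this order (a step that is already met when the one before it is completed fails the run):
1. the tray stands on the plinth, skirt fully home, chamfered corners matched (z of tray_mid in the frame of seat below 0.0135 m and horizontal distance between tray_mid and seat below 0.003 m and angle between the x axis of tray and the x axis of carrier, either way round below 0.06 rad), for 0.2 s.
2. the cover's tail is hooked under the catch with the tray still seated (x of cover_tail in the frame of catch_lip above 0.003 m and z of cover_tail in the frame of catch_lip below -0.0015 m and z of tray_mid in the frame of seat below 0.0135 m), for 0.1 s.
At the end, for the whole second after the job is handed in: Tray skirt down on the carrier (1.5 mm in height, 3 mm sideways, 0.06 rad); cover skirt down on the tray (1.5 mm, 3 mm, level to 0.02 rad), its tail under the catch, its other end under the closed latch (below 0.04 rad); all at rest (all of step 1 and z of cover in the frame of tray_mid below 0.0075 m and horizontal distance between cover and tray_mid below 0.003 m and angle between the z axis of cover and the z axis of carrier, either way round below 0.02 rad and x of cover_tail in the frame of catch_lip above 0.004 m and z of cover_tail in the frame of catch_lip below -0.002 m and z of cover_press in the frame of latch_nose below 0.0005 m and value of joint latch below 0.04 rad and linear speed of each of cover, tray below 0.01 m/s); the robot touches nothing.
It fails at once if the tray is tipped by more than 0.45 rad, spilling modules (angle between tray's own z axis and vertical above 0.45 rad).
It fails at once if 60 N or more is pressed through the tray (on the carrier or by the cover) (contact force between tray and carrier above 60 N or contact force between cover and tray above 60 N).
It fails at once if a bystander is moved by more than 20 mm (distance of any of screwdriver, brush, cutters, mouse_pc from where it was at the start of the episode above 0.02 m).
It also fails if it takes over 72 s, if anything falls off the work surface, if the arm or the gripper's body presses on something with over 40 N, if the wrist force passes 120 N, or if a joint passes its speed limit or range.

## Working session

There is one attempt and no reset: what is moved stays moved. The work goes in short steps, Python scripts to look and compute and a tool call to move; the robot and the scene stay as the last step left them, time stands still between calls to the robot, and variables do not carry over. Pictures are saved under pics/ and viewed, about 8 in all and at most 12, crops included, and the job is handed in when it is done.

Besides the shell and the picture viewer there is one more tool, called after "Emit:" by a JSON object that holds its "method" and its "body". send_rows: Moves the arm, as the interface text tells. Its arguments: {"type":"object","properties":{"moves":{"type":"array","items":{"type":"number"}}},"required":["moves"]}

```bash
mkdir -p pics; cat > h.py <<'E'
import numpy as np, cv2
from cell import arm, imaging
from scipy.spatial.transform import Rotation as R
def st():
    s=arm.get_state(); return s
def Ttool(s=None):
    s=s or st(); T=np.eye(4); T[:3,:3]=R.from_quat(s['tcp_rot']).as_matrix(); T[:3,3]=s['eef_pos']; return T
def cam(name,T=None):
    c=imaging.get_calibration(name); K=np.array(c['intrinsics'])
    W=np.array(c['world_to_cam']) if 'world_to_cam' in c else np.linalg.inv((Ttool() if T is None else T)@np.array(c['T_tool_cam']))
    return K,W
def grab(name,fn):
    T=Ttool(); im=imaging.read_camera(name); cv2.imwrite('pics/'+fn+'.png',im[...,::-1]); 
    if name=='wrist': np.save('pics/'+fn+'_T.npy',T)
    return im
def ray(K,W,uv,z):
    """pixel -> world point on plane height z"""
    d=np.linalg.inv(K)@[uv[0],uv[1],1]; Wi=np.linalg.inv(W); o=Wi[:3,3]; d=Wi[:3,:3]@d
    return o+d*(z-o[2])/d[2]
def proj(K,W,P):
    P=np.atleast_2d(P); c=(W[:3,:3]@P.T).T+W[:3,3]; p=(K@c.T).T; return p[:,:2]/p[:,2:]
def crop(im,fn,x0,y0,x1,y1,f):
    cv2.imwrite('pics/'+fn+'.png',cv2.resize(im[y0:y1,x0:x1,::-1],None,fx=f,fy=f,interpolation=cv2.INTER_CUBIC))
E
python3 - <<'E'
from h import *
a=grab('top','top0'); b=grab('side','side0')
s=st(); print(s)
for n in('top','side'):
    K,W=cam(n); print(n,K.round(1).tolist(),np.linalg.inv(W).round(3).tolist())
print(np.array(imaging.get_calibration('wrist')['T_tool_cam']).round(3).tolist())
cv2.imwrite('pics/both.png',cv2.resize(np.vstack([a,b])[...,::-1],(480,600),interpolation=cv2.INTER_AREA))
E
```

```text
{'clock': 0.1, 'joint_positions': array([ 1.12741055,  0.3328489 , -0.06469767,  1.4608487 ,  0.02160771,
        1.3498931 , -0.08849767]), 'qd': array([-1.45287183e-03, -2.66845553e-03,  2.11558622e-03, -1.89629196e-03,
       -1.05191950e-03, -1.12590868e-03, -6.38132733e-05]), 'joint_efforts': array([ 1.30395063e-03, -6.26751208e+01,  4.90630791e-02, -3.92430675e+01,
        1.62847579e-02,  6.93488983e-03, -1.35924020e-04]), 'eef_pos': array([ 0.25515734, -0.57018075,  0.23057448]), 'tcp_rot': array([ 9.77946551e-01,  2.08854300e-01, -1.67932721e-04, -6.29150540e-04]), 'force': array([ 0.86428731,  0.36437242, -0.25670064]), 'wrist_torque': array([ 0.03573816, -0.01299945,  0.04191794]), 'grip_width': 0.08499606125868939}
top [[370.7, 0.0, 311.8], [0.0, 370.7, 196.4], [0.0, 0.0, 1.0]] [[-0.027, -0.988, 0.149, 0.409], [-1.0, 0.029, 0.01, 0.048], [-0.014, -0.149, -0.989, 1.109], [0.0, 0.0, 0.0, 1.0]]
side [[470.8, 0.0, 320.4], [0.0, 470.8, 199.1], [0.0, 0.0, 1.0]] [[0.995, 0.062, -0.075, 0.635], [0.097, -0.732, 0.675, -0.728], [-0.013, -0.679, -0.734, 0.925], [0.0, 0.0, 0.0, 1.0]]
[[0.001, -0.953, -0.301, 0.076], [1.0, 0.001, 0.0, -0.001], [0.0, -0.301, 0.953, -0.142], [0.0, 0.0, 0.0, 1.0]]
```

View pics/top0.png

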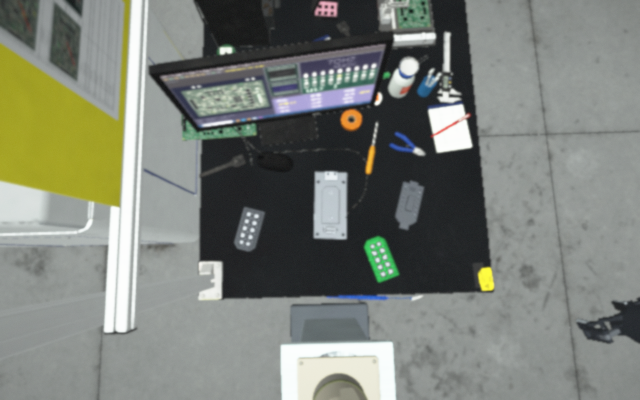

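The top view shows the tray (250,229), the carrier (331,205), the cover (409,205) and the green look-alike (381,258). The mouse, screwdriver and cutters lie farther out. Next I'll enlarge it.

```bash
python3 - <<'E'
from h import *
a=cv2.imread('pics/top0.png')[...,::-1]
A=lambda x0,y0,x1,y1,f:cv2.resize(a[y0:y1,x0:x1],None,fx=f,fy=f,interpolation=cv2.INTER_CUBIC)
# tray, carrier, cover crops 44x? 
o=np.hstack([A(228,160,272,260,6),A(308,160,352,260,6),A(388,160,432,260,6)])
cv2.imwrite('pics/c3.png',o[...,::-1]); print(o.shape)
K,W=cam('top')
for n,uv,z in(('tray',(250,229),.018),('seat',(331,205),.014),('cover',(409,205),.01),('green',(381,258),.02),('drv',(371,150),.01),('mouse',(272,160),.02)): print(n,ray(K,W,uv,z).round(4))
E
```

```text
(600, 792, 3)
tray [0.4814 0.2432 0.018 ]
seat [0.5463 0.0024 0.014 ]
cover [ 0.5401 -0.2297  0.01  ]
green [ 0.3871 -0.1364  0.02  ]
drv [ 0.7121 -0.1254  0.01  ]
mouse [0.6874 0.1759 0.02  ]
```

View pics/c3.png

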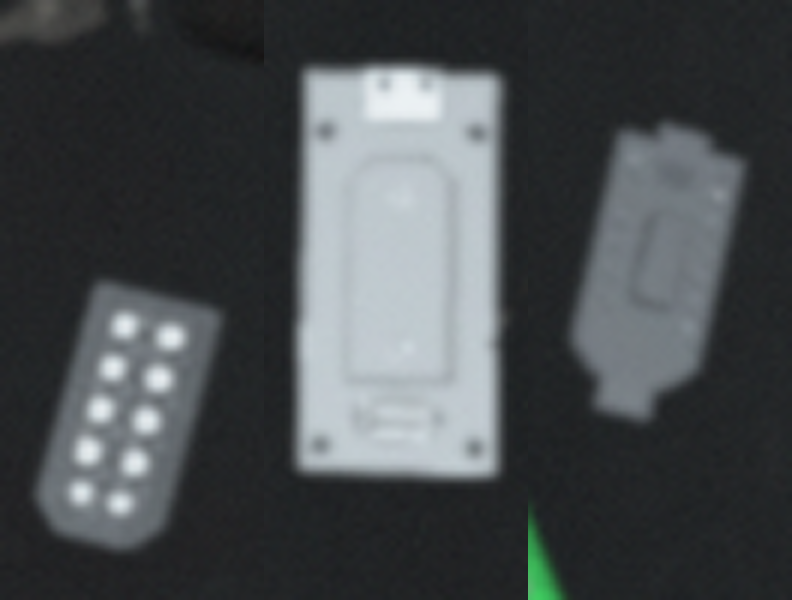

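View pics/side0.png

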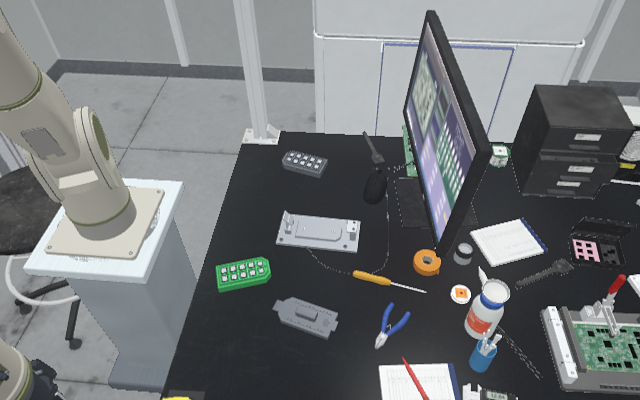

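Tray and cover both point their chamfered ends toward the robot (yaw about 2.89), and the carrier's catch is at +x (yaw about 0). So each part needs a turn of about -165°. I'll pass over the cover, carrier and tray with the wrist camera on the way.

```bash
cat >> h.py <<'E'
def Rt(yaw,tilt=0.):  # tool pose: yaw of tool x, tilt = tail-down angle about tool y
    return (R.from_euler('z',yaw)*R.from_euler('x',np.pi)*R.from_euler('y',-tilt))
def plan(pos,yaw,n,grip,tilt=0.,p0=None,q0=None,show=True):
    s=st(); p=np.array(s['eef_pos'] if p0 is None else p0,float); q=R.from_quat(s['tcp_rot']) if q0 is None else q0
    Q=Rt(yaw,tilt); rv=(q.inv()*Q).as_rotvec(); d=(np.array(pos)-p)/n
    dq=R.from_rotvec(rv/n); out=[]
    for i in range(n):
        out+=list((rv/n).round(4)+0.)+list((q.inv().apply(d)*1000).round(1)+0.)+[grip]; q=q*dq
    if show: print(str([float(f'{x:g}') for x in out]).replace(' ',''), 'deg/row',np.degrees(np.linalg.norm(rv))/n,'mm/row',np.linalg.norm(d)*1000)
    return out
def where():
    s=st(); T=Ttool(s); print('t',round(s['clock'],2),'tcp',np.round(s['eef_pos'],4),'yaw',round(np.arctan2(T[1,0],T[0,0]),4),'zax',T[:3,2].round(3),'F',np.round(s['force'],1),'w',round(s['grip_width'],4),'j',np.round(s['joint_positions'],2))
E
python3 - <<'E'
from h import *
print(imaging.get_calibration('wrist')['intrinsics'])
plan([.50,-.25,.16],1.6,10,0)
E
```

```text
[[315.60647446   0.         315.98356359]
 [  0.         315.60647446 200.31788114]
 [  0.           0.           1.        ]]
[-0.0001,-0.0001,-0.1179,35.4,-19.2,7.1,0.0,-0.0001,-0.0001,-0.1179,37.4,-14.9,7.1,0.0,-0.0001,-0.0001,-0.1179,38.9,-10.4,7.1,0.0,-0.0001,-0.0001,-0.1179,39.9,-5.8,7.1,0.0,-0.0001,-0.0001,-0.1179,40.3,-1.0,7.1,0.0,-0.0001,-0.0001,-0.1179,40.1,3.7,7.1,0.0,-0.0001,-0.0001,-0.1179,39.4,8.4,7.1,0.0,-0.0001,-0.0001,-0.1179,38.2,13.0,7.1,0.0,-0.0001,-0.0001,-0.1179,36.4,17.4,7.1,0.0,-0.0001,-0.0001,-0.1179,34.1,21.6,7.1,0.0] deg/row 6.756283878885516 mm/row 40.91997031869582
```

Emit:
{"method": "send_rows", "body": {"moves": [0,0,-0.118,35.4,-19.2,7.1,0,0,0,-0.118,37.4,-14.9,7.1,0,0,0,-0.118,38.9,-10.4,7.1,0,0,0,-0.118,39.9,-5.8,7.1,0,0,0,-0.118,40.3,-1,7.1,0,0,0,-0.118,40.1,3.7,7.1,0,0,0,-0.118,39.4,8.4,7.1,0,0,0,-0.118,38.2,13,7.1,0,0,0,-0.118,36.4,17.4,7.1,0,0,0,-0.118,34.1,21.6,7.1,0]}}

```text
clock: 0.93
eef_pos: [0.5007, -0.2485, 0.1599]
tcp_rot: [0.694, 0.72, -0.0, 0.0]
force: [0.1, -1.8, -0.1]
grip_width: 0.0853
```

```bash
python3 - <<'E'
from h import *
where()
grab('wrist','w_cover')
where()
plan([.535,-.0,.17],2.5,9,0)
E
```

```text
t 0.93 tcp [ 0.5007 -0.2485  0.1599] yaw 1.6064 zax [-0. -0. -1.] F [ 0.1 -1.8 -0.1] w 0.0853 j [ 0.76  0.27 -0.45  1.71  0.13  1.18  0.32]
t 0.98 tcp [ 0.5052 -0.2395  0.1587] yaw 1.625 zax [ 0.001  0.004 -1.   ] F [ 0.9  7.9 -0.8] w 0.0855 j [ 0.76  0.28 -0.46  1.71  0.13  1.18  0.32]
[0.0004,-0.0004,-0.0972,26.4,4.8,-1.1,0.0,0.0004,-0.0004,-0.0972,25.8,7.3,-1.1,0.0,0.0004,-0.0004,-0.0972,25.0,9.8,-1.2,0.0,0.0004,-0.0004,-0.0972,23.9,12.1,-1.2,0.0,0.0004,-0.0004,-0.0972,22.6,14.4,-1.2,0.0,0.0004,-0.0004,-0.0972,21.1,16.5,-1.2,0.0,0.0004,-0.0004,-0.0972,19.4,18.5,-1.2,0.0,0.0004,-0.0004,-0.0972,17.5,20.3,-1.2,0.0,0.0004,-0.0004,-0.0972,15.5,21.9,-1.2,0.0] deg/row 5.5702682647699024 mm/row 26.846688901698567
```

Emit:
{"method": "send_rows", "body": {"moves": [0,0,-0.097,26.4,4.8,-1.1,0,0,0,-0.097,25.8,7.3,-1.1,0,0,0,-0.097,25,9.8,-1.2,0,0,0,-0.097,23.9,12.1,-1.2,0,0,0,-0.097,22.6,14.4,-1.2,0,0,0,-0.097,21.1,16.5,-1.2,0,0,0,-0.097,19.4,18.5,-1.2,0,0,0,-0.097,17.5,20.3,-1.2,0,0,0,-0.097,15.5,21.9,-1.2,0,0,0,0,0,0,0,0]}}

```text
clock: 1.82
eef_pos: [0.536, -0.0054, 0.1713]
tcp_rot: [0.322, 0.947, 0.001, -0.0]
force: [0.3, 0.2, 0.3]
grip_width: 0.086
```

```bash
python3 - <<'E'
from h import *
where()
grab('wrist','w_car0');grab('wrist','w_car')
where()
plan([.48,.235,.15],2.886,8,0)
E
```

```text
t 1.82 tcp [ 0.536  -0.0054  0.1713] yaw 2.4865 zax [ 0.001  0.002 -1.   ] F [0.3 0.2 0.3] w 0.086 j [ 0.55  0.25 -0.71  1.75  0.17  1.21  0.71]
t 1.92 tcp [ 0.5358 -0.0107  0.1707] yaw 2.4753 zax [-0.  0. -1.] F [ 0.1 -1.2  0.2] w 0.0856 j [ 0.55  0.25 -0.7   1.75  0.17  1.21  0.71]
[0.0,0.0,-0.0513,24.5,19.8,2.6,0.0,0.0,0.0,-0.0513,23.4,21.1,2.6,0.0,0.0,0.0,-0.0513,22.3,22.2,2.6,0.0,0.0,0.0,-0.0513,21.1,23.3,2.6,0.0,0.0,0.0,-0.0513,19.9,24.4,2.6,0.0,0.0,0.0,-0.0513,18.6,25.4,2.6,0.0,0.0,0.0,-0.0513,17.3,26.3,2.6,0.0,0.0,0.0,-0.0513,15.9,27.2,2.6,0.0] deg/row 2.9416567916541654 mm/row 31.59421056792052
```

Emit:
{"method": "send_rows", "body": {"moves": [0,0,-0.0513,24.5,19.8,2.6,0,0,0,-0.0513,23.4,21.1,2.6,0,0,0,-0.0513,22.3,22.2,2.6,0,0,0,-0.0513,21.1,23.3,2.6,0,0,0,-0.0513,19.9,24.4,2.6,0,0,0,-0.0513,18.6,25.4,2.6,0,0,0,-0.0513,17.3,26.3,2.6,0,0,0,-0.0513,15.9,27.2,2.6,0,0,0,0,0,0,0,0,0,0,0,0,0,0,0]}}

```text
clock: 2.75
eef_pos: [0.4801, 0.2345, 0.1497]
tcp_rot: [0.128, 0.992, -0.0, -0.0]
force: [0.4, -0.5, -0.6]
grip_width: 0.0854
```

```bash
python3 - <<'E'
from h import *
where()
a=grab('wrist','w_tray'); where()
b=cv2.imread('pics/w_car.png')[...,::-1]
# model outline overlay guess boxes for crop
for n,c in(('w_car',(.546,.002,.02)),('w_tray',(.4814,.2432,.018))):
    K,W=cam('wrist',np.load(f'pics/{n}_T.npy')); print(n,proj(K,W,c))
o=np.vstack([a,b]); cv2.imwrite('pics/m1.png',cv2.resize(np.vstack([a[50:350],b[50:350]])[...,::-1],None,fx=1,fy=1))
E
```

```text
t 2.75 tcp [0.4801 0.2345 0.1497] yaw 2.885 zax [-0.001 -0.    -1.   ] F [ 0.4 -0.5 -0.6] w 0.0854 j [ 0.22  0.32 -0.89  1.77  0.26  1.18  0.58]
t 2.8 tcp [0.4808 0.233  0.1497] yaw 2.8823 zax [-0.001 -0.001 -1.   ] F [ 0.4 -0.6  0.4] w 0.0856 j [ 0.23  0.32 -0.88  1.77  0.26  1.18  0.58]
w_car [[330.65365681 187.67019548]]
w_tray [[325.56151477 190.50515781]]
```

View pics/m1.png

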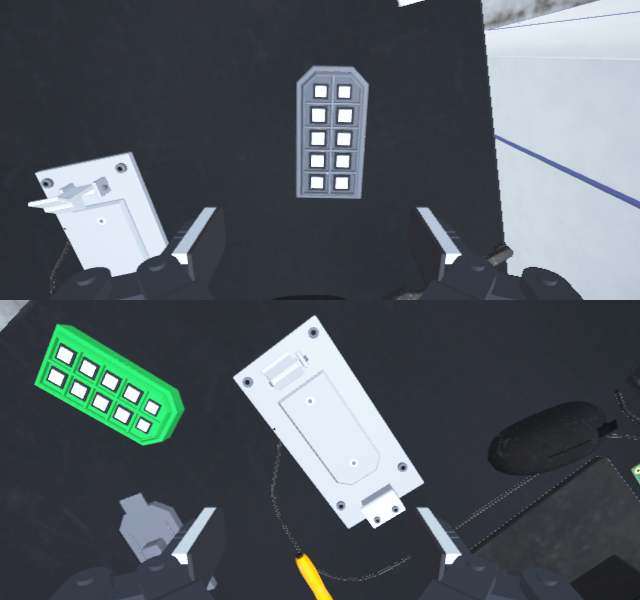

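The wrist montage shows the tray around (332,133), chamfered end up, and the carrier lower down with its latch at (285,370) and catch at (380,505). I'll enlarge both to read corner pixels.

```bash
python3 - <<'E'
from h import *
a=cv2.imread('pics/w_tray.png'); b=cv2.imread('pics/w_car.png')
f=lambda i,x0,y0,x1,y1:cv2.resize(i[y0:y1,x0:x1],None,fx=2.6,fy=2.6,interpolation=cv2.INTER_CUBIC)
B=f(b,230,60,430,290); A=f(a,282,60,387,290)
o=np.hstack([B,A]); print(o.shape,B.shape); cv2.imwrite('pics/m2.png',o)
E
```

```text
(598, 793, 3) (598, 520, 3)
```

View pics/m2.png

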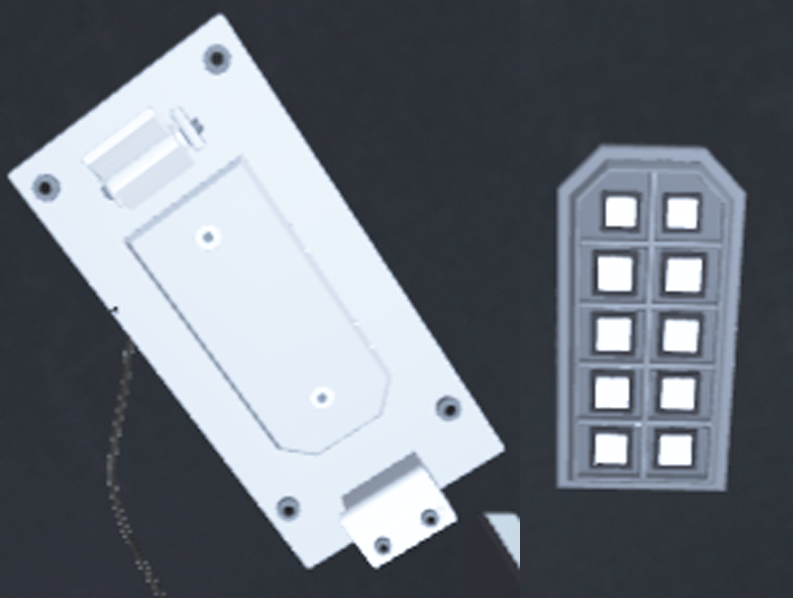

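```bash
cat >> h.py <<'E'
from scipy.optimize import least_squares
def fit(K,W,obj,uv,g,z0=0.):
    obj=np.array(obj,float)/1000; uv=np.array(uv,float)
    def f(p):
        c,s=np.cos(p[2]),np.sin(p[2]); P=np.c_[p[0]+c*obj[:,0]-s*obj[:,1],p[1]+s*obj[:,0]+c*obj[:,1],obj[:,2]+z0]
        return (proj(K,W,P)-uv).ravel()
    r=least_squares(f,g,loss='soft_l1'); print('fit',r.x.round(4),'res',r.fun.reshape(-1,2).round(1).tolist()); return r.x
E
python3 - <<'E'
from h import *
u=lambda L,x0,y0,f,dx=0:[((x-dx+.5)/f-.5+x0,(y+.5)/f-.5+y0) for x,y in L]
K,W=cam('wrist',np.load('pics/w_car_T.npy'))
C=u([(219,13),(8,176),(505,450),(309,569),(240,157),(126,240)],230,60,2.6)
fit(K,W,[(-100,48,8),(-100,-48,8),(100,48,8),(100,-48,8),(-57,27,8),(-57,-27,8)],C,[.546,0,0])
K,W=cam('wrist',np.load('pics/w_tray_T.npy'))
T=u([(557,488),(727,491),(558,187),(746,192),(602,146),(708,149)],282,60,2.6,520)
fit(K,W,[(-61,31,18),(-61,-31,18),(47,31,18),(47,-31,18),(61,17,0),(61,-17,0)],T,[.48,.243,2.88])
K,W=cam('top')
fit(K,W,[(-100,48,8),(-100,-48,8),(100,48,8),(100,-48,8)],u([(303,472),(498,478),(303,66),(502,72)],308,160,6,264)[0:0]+u([(497,478),(297,472),(502,72),(303,67)][1:2]+[(497,478)]+[(303,67),(502,72)],308,160,6,264),[.546,0,0])
fit(K,W,[(-61,31,18),(-61,-31,18),(47,31,18),(47,-31,18)],u([(222,311),(97,281),(165,525),(38,492)],228,160,6),[.48,.243,2.88])
E
```

```text
fit [ 0.5468  0.0053 -0.0455] res [[0.5, -0.4], [-1.2, 0.4], [1.0, 0.4], [-0.1, 1.1], [0.7, -1.2], [-1.3, 0.1]]
fit [0.479  0.2488 2.8633] res [[0.2, 0.2], [-0.3, 0.4], [0.2, 0.7], [0.6, 0.4], [0.3, -1.0], [-2.5, -1.3]]
fit [ 0.5485  0.0044 -0.0492] res [[0.4, -0.5], [-0.4, -0.7], [0.8, 0.8], [-0.7, 0.5]]
fit [0.4821 0.247  2.8709] res [[-0.3, -0.1], [0.4, -0.1], [-0.4, -0.1], [0.4, 0.3]]
```

```bash
python3 - <<'E'
from h import *
plan([.480,.248,.000],2.866,6,0)
E
```

```text
[-0.0002,0.0,0.0027,0.8,2.4,24.9,0.0,-0.0002,0.0,0.0027,0.8,2.4,24.9,0.0,-0.0002,0.0,0.0027,0.8,2.4,24.9,0.0,-0.0002,0.0,0.0027,0.8,2.4,24.9,0.0,-0.0002,0.0,0.0027,0.8,2.4,24.9,0.0,-0.0002,0.0,0.0027,0.8,2.4,24.9,0.0] deg/row 0.15615604944660863 mm/row 25.072545597555298
```

Emit:
{"method": "send_rows", "body": {"moves": [0,0,0.004,1.2,3.6,25,0,0,0,0.004,1.2,3.6,25,0,0,0,0.004,1.2,3.6,25,0,0,0,0.004,1.2,3.6,25,0,0,0,0,0,0,17,0,0,0,0,0,0,15,0,0,0,0,0,0,10,0,0,0,0,0,0,7.5,0,0,0,0,0,0,0,0,0,0,0,0,0,0,0.4]}}

```text
clock: 3.63
eef_pos: [0.4801, 0.2487, 0.0009]
tcp_rot: [0.137, 0.991, -0.0, 0.0]
force: [0.7, 0.7, 0.4]
grip_width: 0.0755
```

```bash
python3 - <<'E'
from h import *
where()
E
```

```text
t 3.63 tcp [0.4801 0.2487 0.0009] yaw 2.8669 zax [ 0. -0. -1.] F [0.7 0.7 0.4] w 0.0755 j [ 0.09  0.53 -0.78  1.87  0.46  0.93  0.39]
```

Emit:
{"method": "send_rows", "body": {"moves": [0,0,0,0,0,0,1,0,0,0,0,0,0,1,0,0,0,0,0,0,1,0,0,0,0,0,0,1,0,0,0,0,0,-2,1,0,0,0,0,0,-6,1,0,0,0,0,0,-15,1,0,0,0,0,0,-25,1,0,0,0,0,0,-25,1,0,0,0,0,0,0,1]}}

```text
clock: 4.47
eef_pos: [0.4819, 0.2512, 0.0793]
tcp_rot: [0.136, 0.991, 0.002, 0.003]
force: [0.7, 0.3, -1.2]
grip_width: 0.0604
```

```bash
python3 - <<'E'
from h import *
where()
a=grab('wrist','w_g')
# turn the tray -165deg to yaw -0.047, moving to above plinth at z .085, 26 rows
plan([.5475,.005,.09],-.047,25,1)
E
```

```text
t 4.47 tcp [0.4819 0.2512 0.0793] yaw 2.8687 zax [ 0.007  0.003 -1.   ] F [ 0.7  0.3 -1.2] w 0.0604 j [ 0.15  0.42 -0.85  1.82  0.36  1.06  0.46]
[0.0003,-0.0002,0.1166,-5.2,-8.7,-0.5,1.0,0.0003,-0.0002,0.1166,-6.2,-8.1,-0.5,1.0,0.0003,-0.0002,0.1166,-7.1,-7.3,-0.5,1.0,0.0003,-0.0002,0.1166,-7.9,-6.4,-0.5,1.0,0.0003,-0.0002,0.1166,-8.6,-5.5,-0.5,1.0,0.0003,-0.0002,0.1166,-9.2,-4.4,-0.5,1.0,0.0003,-0.0002,0.1166,-9.6,-3.3,-0.5,1.0,0.0003,-0.0002,0.1166,-9.9,-2.2,-0.5,1.0,0.0003,-0.0002,0.1166,-10.1,-1.0,-0.5,1.0,0.0003,-0.0002,0.1166,-10.2,0.2,-0.5,1.0,0.0003,-0.0002,0.1166,-10.1,1.3,-0.5,1.0,0.0003,-0.0002,0.1166,-9.9,2.5,-0.5,1.0,0.0003,-0.0002,0.1166,-9.5,3.6,-0.5,1.0,0.0003,-0.0002,0.1166,-9.0,4.7,-0.5,1.0,0.0003,-0.0002,0.1166,-8.4,5.7,-0.5,1.0,0.0003,-0.0002,0.1166,-7.7,6.7,-0.5,1.0,0.0003,-0.0002,0.1166,-6.8,7.5,-0.5,1.0,0.0003,-0.0002,0.1166,-5.9,8.3,-0.5,1.0,0.0003,-0.0002,0.1166,-4.9,8.9,-0.5,1.0,0.0003,-0.0002,0.1166,-3.9,9.4,-0.5,1.0,0.0003,-0.0002,0.1166,-2.7,9.8,-0.5,1.0,0.0003,-0.0002,0.1166,-1.6,10.0,-0.5,1.0,0.0003,-0.0002,0.1166,-0.4,10.2,-0.5,1.0,0.0003,-0.0002,0.1166,0.8,10.1,-0.5,1.0,0.0003,-0.0002,0.1166,2.0,10.0,-0.5,1.0] deg/row 6.681303467285885 mm/row 10.180906784076488
```

Emit:
{"method": "send_rows", "body": {"moves": [0,0,0.1166,-5.2,-8.7,-0.5,1,0,0,0.1166,-6.2,-8.1,-0.5,1,0,0,0.1166,-7.1,-7.3,-0.5,1,0,0,0.1166,-7.9,-6.4,-0.5,1,0,0,0.1166,-8.6,-5.5,-0.5,1,0,0,0.1166,-9.2,-4.4,-0.5,1,0,0,0.1166,-9.6,-3.3,-0.5,1,0,0,0.1166,-9.9,-2.2,-0.5,1,0,0,0.1166,-10.1,-1,-0.5,1,0,0,0.1166,-10.2,0.2,-0.5,1]}}

```text
clock: 5.35
eef_pos: [0.506, 0.1505, 0.0785]
tcp_rot: [0.661, 0.75, -0.0, -0.0]
force: [-0.6, -0.6, -2.0]
grip_width: 0.0606
```

Emit:
{"method": "send_rows", "body": {"moves": [0,0,0.1166,-10.1,1.3,-0.5,1,0,0,0.1166,-9.9,2.5,-0.5,1,0,0,0.1166,-9.5,3.6,-0.5,1,0,0,0.1166,-9,4.7,-0.5,1,0,0,0.1166,-8.4,5.7,-0.5,1,0,0,0.1166,-7.7,6.7,-0.5,1,0,0,0.1166,-6.8,7.5,-0.5,1,0,0,0.1166,-5.9,8.3,-0.5,1,0,0,0.1166,-4.9,8.9,-0.5,1,0,0,0.1166,-3.9,9.4,-0.5,1]}}

```text
clock: 6.18
eef_pos: [0.5324, 0.0525, 0.0835]
tcp_rot: [0.965, 0.262, -0.0, -0.0]
force: [-0.1, 0.0, -2.4]
grip_width: 0.0601
```

```bash
python3 - <<'E'
from h import *
where()
plan([.5475,.005,.09],-.047,8,1)
E
```

```text
t 6.18 tcp [0.5324 0.0525 0.0835] yaw 0.5307 zax [-0.001  0.    -1.   ] F [-0.1  0.  -2.4] w 0.0601 j [ 0.15  0.3  -0.38  1.85  0.13  1.02 -1.32]
[0.0,0.0001,0.0722,-1.4,6.1,-0.8,1.0,0.0,0.0001,0.0722,-0.9,6.2,-0.8,1.0,0.0,0.0001,0.0722,-0.5,6.2,-0.8,1.0,0.0,0.0001,0.0722,0.0,6.2,-0.8,1.0,0.0,0.0001,0.0722,0.4,6.2,-0.8,1.0,0.0,0.0001,0.0722,0.9,6.2,-0.8,1.0,0.0,0.0001,0.0722,1.3,6.1,-0.8,1.0,0.0,0.0001,0.0722,1.7,6.0,-0.8,1.0] deg/row 4.137783551729321 mm/row 6.283087013004808
```

Emit:
{"method": "send_rows", "body": {"moves": [0,0,0.0722,-1.4,6.1,-0.8,1,0,0,0.0722,-0.9,6.2,-0.8,1,0,0,0.0722,-0.5,6.2,-0.8,1,0,0,0.0722,0,6.2,-0.8,1,0,0,0.0722,0.4,6.2,-0.8,1,0,0,0.0722,0.9,6.2,-0.8,1,0,0,0.0722,1.3,6.1,-0.8,1,0,0,0.0722,1.7,6,-0.8,1,0,0,0,0,0,0,1,0,0,0,0,0,0,1]}}

```text
clock: 7.02
eef_pos: [0.5479, 0.0054, 0.0898]
tcp_rot: [1.0, -0.02, -0.0, -0.0]
force: [0.1, -0.1, -1.5]
grip_width: 0.0602
```

```bash
python3 - <<'E'
from h import *
where(); T=Ttool()
a=grab('wrist','w_p'); b=grab('side','s_p')
where()
K,W=cam('side'); q=proj(K,W,[.5475,.005,.05])[0]; print('side uv',q, 'depth',(W@[.5475,.005,.05,1])[2])
f=lambda i,x0,y0,x1,y1,s:cv2.resize(i[y0:y1,x0:x1],None,fx=s,fy=s,interpolation=cv2.INTER_CUBIC)
x,y=int(q[0]),int(q[1])
A=f(a,190,0,455,400,1.5); B=f(b,x-65,y-60,x+65,y+60,3.07)
print(A.shape,B.shape,x,y)
o=np.zeros((600,800,3),np.uint8); o[:A.shape[0],:A.shape[1]]=A; o[:B.shape[0],398:398+B.shape[1]]=B
cv2.imwrite('pics/m3.png',o[...,::-1])
E
```

```text
t 7.02 tcp [0.5479 0.0054 0.0898] yaw -0.0395 zax [-0.001  0.    -1.   ] F [ 0.1 -0.1 -1.5] w 0.0602 j [ 0.14  0.31 -0.27  1.82  0.09  1.03 -1.78]
t 7.12 tcp [0.5478 0.006  0.0898] yaw -0.0385 zax [-0.  0. -1.] F [-0.6 -0.  -2.1] w 0.0604 j [ 0.14  0.31 -0.27  1.82  0.09  1.03 -1.78]
side uv [318.6608122  220.50110324] depth 1.1439144767832026
(600, 398, 3) (368, 399, 3) 318 220
```

View pics/m3.png

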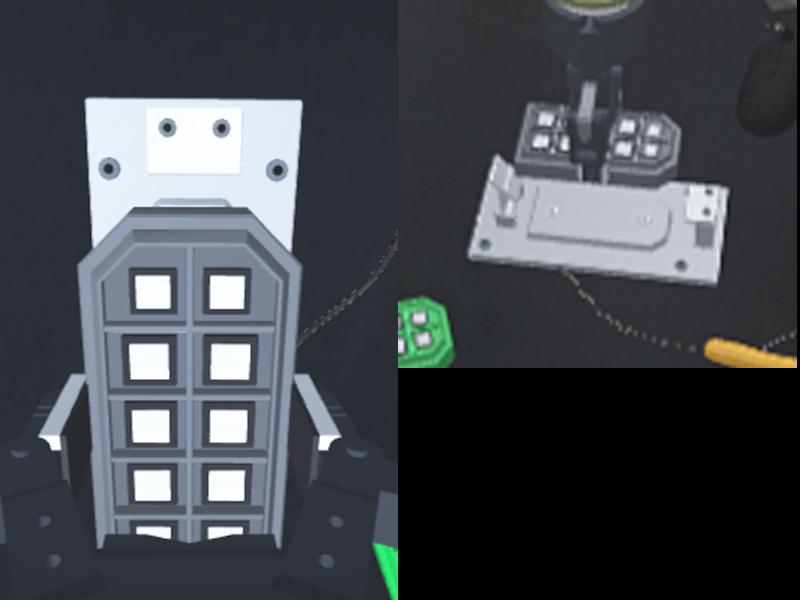

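The wrist view shows the tray held level over the carrier. Its chamfered end edge runs (133,208)-(247,208), with the plate corners at (85,98) and (302,100) and the catch lip edge at y=173. I'll fit both in this one picture to get the relative offset.

```bash
python3 - <<'E'
from h import *
u=lambda L,x0,y0,f,dx=0:[((x-dx+.5)/f-.5+x0,(y+.5)/f-.5+y0) for x,y in L]
T=np.load('pics/w_p_T.npy'); K,W=cam('wrist',T)
c=fit(K,W,[(100,48,8),(100,-48,8),(69,18,44),(69,-18,44)],u([(85,98),(302,100),(148,173),(241,173)],190,0,1.5),[.5475,.005,-.047])
c2=fit(K,W,[(100,48,8),(100,-48,8)],u([(85,98),(302,100)],190,0,1.5),[.5475,.005,-.047])
t=fit(K,W,[(61,17,0),(61,-17,0),(47,31,18),(47,-31,18)],u([(133,208),(247,208),(79,267),(301,262)],190,0,1.5),[.5475,.005,-.047],T[2,3]-.001)
print((c-t).round(4),(c2-t).round(4))
# predicted image location for rim & tray model overlay check: side view
K,W=cam('side'); a=cv2.imread('pics/s_p.png')
print('side plate', fit(K,W,[(-100,-48,8),(100,-48,8),(100,48,8)],u([(470,257),(718,284),(728,187)],318-65,220-60,3.07,398),[.5475,.005,-.047]))
print('side tray', fit(K,W,[(-61,31,18),(47,31,18),(61,17,18),(61,-17,18)],u([(530,103),(662,112),(680,127),(677,160)],318-65,220-60,3.07,398),[.5475,.005,-.047],T[2,3]-.001))
E
```

```text
fit [ 0.5463  0.0041 -0.0436] res [[-0.6, -0.9], [1.3, -1.4], [-0.4, 0.9], [0.1, 1.2]]
fit [ 0.5456  0.0047 -0.0472] res [[-0.9, 0.0], [0.9, 0.0]]
fit [ 0.5473  0.0045 -0.021 ] res [[-0.1, -0.5], [-0.1, -1.9], [-1.6, 0.7], [3.0, 1.4]]
[-0.001  -0.0003 -0.0226] [-0.0017  0.0003 -0.0262]
fit [ 0.5472  0.0027 -0.0369] res [[-0.6, -0.0], [0.4, -0.6], [0.2, 0.6]]
side plate [ 0.54722771  0.002748   -0.03687313]
fit [ 0.5471  0.0063 -0.0156] res [[-1.3, -0.2], [0.6, 0.1], [0.2, -0.0], [0.0, 0.0]]
side tray [ 0.54714019  0.00628293 -0.01559032]
```

Emit:
{"method": "send_rows", "body": {"moves": [0,0,0.008,-0.4,0.5,0,1,0,0,0.008,-0.3,0.5,0,1,0,0,0,0,0,20,1,0,0,0,0,0,20,1,0,0,0,0,0,15,1,0,0,0,0,0,10,1,0,0,0,0,0,5,1,0,0,0,0,0,1,1,0,0,0,0,0,0,1,0,0,0,0,0,0,1]}}

```text
clock: 7.95
eef_pos: [0.5481, 0.0045, 0.0199]
tcp_rot: [1.0, -0.029, 0.001, -0.0]
force: [-0.3, -0.8, -1.4]
grip_width: 0.0607
```

Emit:
{"method": "send_rows", "body": {"moves": [0,0,0,0,0,1,1,0,0,0,0,0,1,1,0,0,0,0,0,1,1,0,0,0,0,0,1,1,0,0,0,0,0,1,1,0,0,0,0,0,1,1,0,0,0,0,0,0,1,0,0,0,0,0,0,1]}}

```text
clock: 8.62
eef_pos: [0.5474, 0.0045, 0.0129]
tcp_rot: [1.0, -0.029, -0.0, 0.0]
force: [-0.2, 0.5, -1.5]
grip_width: 0.0598
```

```bash
python3 - <<'E'
from h import *
where()
E
```

```text
t 8.62 tcp [0.5474 0.0045 0.0129] yaw -0.0574 zax [-0. -0. -1.] F [-0.2  0.5 -1.5] w 0.0598 j [ 0.13  0.41 -0.26  1.87  0.13  0.88 -1.82]
```

Emit:
{"method": "send_rows", "body": {"moves": [0,0,0,0,0,1,1,0,0,0,0,0,1,1,0,0,0,0,0,1,1,0,0,0,0,0,0.5,1,0,0,0,0,0,0,1,0,0,0,0,0,0,1]}}

```text
clock: 9.12
eef_pos: [0.5475, 0.0044, 0.01]
tcp_rot: [1.0, -0.029, 0.0, 0.0]
force: [-2.4, 0.8, 5.2]
grip_width: 0.0603
```

```bash
python3 - <<'E'
from h import *
where()
E
```

```text
t 9.12 tcp [0.5475 0.0044 0.01  ] yaw -0.0574 zax [ 0. -0. -1.] F [-2.4  0.8  5.2] w 0.0603 j [ 0.13  0.41 -0.26  1.87  0.13  0.88 -1.82]
```

Emit:
{"method": "send_rows", "body": {"moves": [0,0,0,-0.6,0,0.5,1,0,0,0,-0.3,0,0.5,1,0,0,0,0,0,0.5,1,0,0,0,0,0,0,1,0,0,0,0,0,0,1]}}

```text
clock: 9.53
eef_pos: [0.5475, 0.0044, 0.0099]
tcp_rot: [1.0, -0.029, 0.001, 0.0]
force: [-6.2, -1.4, 18.6]
grip_width: 0.06
```

```bash
python3 - <<'E'
from h import *
where()
E
```

```text
t 9.53 tcp [0.5475 0.0044 0.0099] yaw -0.0575 zax [ 0.002 -0.    -1.   ] F [-6.2 -1.4 18.6] w 0.06 j [ 0.13  0.41 -0.26  1.87  0.13  0.87 -1.82]
```

Emit:
{"method": "send_rows", "body": {"moves": [0,0,0,0,0,-1,1,0,0,0,0,0,-0.5,1,0,0,0,0,0,0,0,0,0,0,0,0,0,0,0,0,0,0,0,0,0,0,0,0,0,0,0,0,0,0,0,0,0,-20,0,0,0,0,0,0,-35,0,0,0,0,0,0,-30,0,0,0,0,0,0,-15,0,0,0,0,0,0,0,0]}}

```text
schema error: expected 1 to 10 rows
```

```bash
python3 - <<'E'
from h import *
where()
a=grab('wrist','w_r'); b=grab('side','s_r')
f=lambda i,x0,y0,x1,y1,s:cv2.resize(i[y0:y1,x0:x1],None,fx=s,fy=s,interpolation=cv2.INTER_CUBIC)
A=f(a,190,0,455,400,1.5); B=f(b,318-65,220-50,318+65,220+50,3.07)
o=np.zeros((600,800,3),np.uint8); o[:A.shape[0],:A.shape[1]]=A; o[:B.shape[0],398:398+B.shape[1]]=B
C=f(b,240,280,360,350,3.3); o[310:310+C.shape[0],400:400+C.shape[1]]=C; print(C.shape)
cv2.imwrite('pics/m4.png',o[...,::-1])
E
```

```text
t 9.53 tcp [0.5475 0.0044 0.0099] yaw -0.0575 zax [ 0.002 -0.    -1.   ] F [-6.2 -1.4 18.6] w 0.06 j [ 0.13  0.41 -0.26  1.87  0.13  0.87 -1.82]
(231, 396, 3)
```

View pics/m4.png

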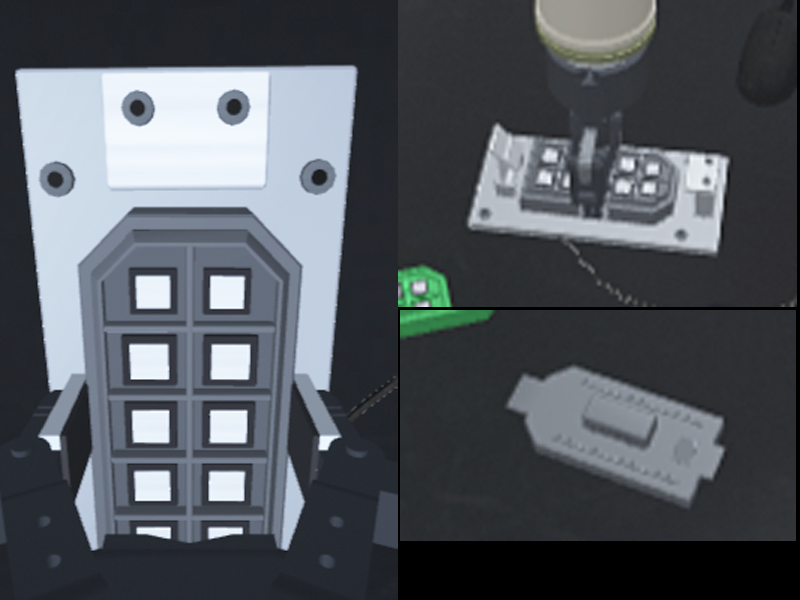

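The move was refused for having 11 rows, so the picture shows the tray still gripped. It appears to sit on the plinth between latch and catch. I'll release it.

Emit:
{"method": "send_rows", "body": {"moves": [0,0,0,0,0,-1.5,1,0,0,0,0,0,0,0,0,0,0,0,0,0,0,0,0,0,0,0,0,0,0,0,0,0,0,0,0,0,0,0,0,0,-20,0,0,0,0,0,0,-35,0,0,0,0,0,0,-30,0,0,0,0,0,0,-15,0,0,0,0,0,0,0,0]}}

```text
clock: 10.47
eef_pos: [0.5488, 0.0047, 0.1134]
tcp_rot: [1.0, -0.029, 0.003, -0.0]
force: [0.3, -0.0, -0.7]
grip_width: 0.0853
```

```bash
python3 - <<'E'
from h import *
where()
a=grab('wrist','w_r'); b=grab('side','s_r')
f=lambda i,x0,y0,x1,y1,s:cv2.resize(i[y0:y1,x0:x1],None,fx=s,fy=s,interpolation=cv2.INTER_CUBIC)
A=f(a,190,60,450,400,1.75); B=f(b,318-45,220-10,318+55,220+40,3.4)
o=np.zeros((600,800,3),np.uint8); o[:A.shape[0],:A.shape[1]]=A; o[:B.shape[0],457:457+B.shape[1]]=B[:,:343]
print(A.shape,B.shape)
cv2.imwrite('pics/m5.png',o[...,::-1])
E
```

```text
t 10.47 tcp [0.5488 0.0047 0.1134] yaw -0.0574 zax [ 0.006 -0.    -1.   ] F [ 0.3 -0.  -0.7] w 0.0853 j [ 0.15  0.28 -0.27  1.8   0.08  1.07 -1.79]
(595, 455, 3) (170, 340, 3)
```

View pics/m5.png

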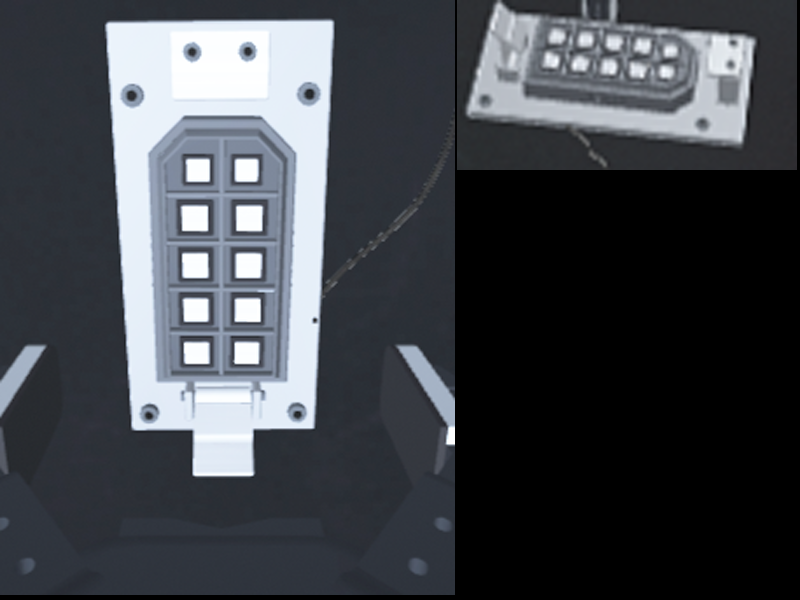

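```bash
python3 - <<'E'
from h import *
u=lambda L,x0,y0,f,dx=0:[((x-dx+.5)/f-.5+x0,(y+.5)/f-.5+y0) for x,y in L]
K,W=cam('wrist',np.load('pics/w_r_T.npy'))
c=fit(K,W,[(100,48,8),(100,-48,8),(-100,48,8),(-100,-48,8)],u([(107,24),(333,21),(133,430),(313,428)],190,60,1.75),[.5475,.005,-.047])
t=fit(K,W,[(47,31,26),(47,-31,26),(-61,31,26),(-61,-31,26),(61,17,8),(61,-17,8)],u([(149,153),(296,152),(156,381),(287,381),(183,116),(259,116)],190,60,1.75),[.5475,.005,-.047])
t2=fit(K,W,[(47,31,18),(47,-31,18),(-61,31,18),(-61,-31,18),(61,17,0),(61,-17,0)],u([(149,153),(296,152),(156,381),(287,381),(183,116),(259,116)],190,60,1.75),[.5475,.005,-.047],.013)
print(t-c)
where()
# go above cover: est
plan([.535,-.225,.16],1.6,10,0)
E
```

```text
fit [ 0.5455  0.0048 -0.0479] res [[-1.3, -0.8], [0.9, -0.3], [-0.7, 1.3], [1.0, 1.6]]
fit [ 0.5464  0.0047 -0.0557] res [[-1.3, -0.2], [0.2, 0.3], [0.0, 0.9], [0.2, 0.9], [-0.2, -0.6], [0.7, -0.6]]
fit [ 0.5471  0.0047 -0.0545] res [[-2.4, -0.2], [1.0, 0.2], [-0.7, 3.5], [1.0, 3.4], [-0.8, -1.0], [1.0, -1.1]]
[ 9.75814432e-04 -2.21119107e-05 -7.87699611e-03]
t 10.57 tcp [0.5467 0.0044 0.1096] yaw -0.0575 zax [ 0.001 -0.    -1.   ] F [ 0.5  0.3 -0.5] w 0.0854 j [ 0.15  0.28 -0.27  1.8   0.09  1.07 -1.79]
[0.0001,0.0,-0.1658,0.2,23.0,-5.0,0.0,0.0001,0.0,-0.1658,-3.6,22.7,-5.0,0.0,0.0001,0.0,-0.1658,-7.3,21.8,-5.0,0.0,0.0001,0.0,-0.1658,-10.8,20.3,-5.0,0.0,0.0001,0.0,-0.1658,-14.0,18.2,-5.0,0.0,0.0001,0.0,-0.1658,-16.8,15.6,-5.0,0.0,0.0001,0.0,-0.1658,-19.2,12.6,-5.0,0.0,0.0001,0.0,-0.1658,-21.0,9.3,-5.0,0.0,0.0001,0.0,-0.1658,-22.2,5.7,-5.0,0.0,0.0001,0.0,-0.1658,-22.9,2.0,-5.0,0.0] deg/row 9.49692593405868 mm/row 23.517982308251902
```

The 8 mm base height fits the tray much better than a raised one (residuals about 1 px against 3.4 px), so the tray is seated within 1 mm. On to the cover.

```bash
python3 - <<'E'
from h import *
u=lambda L,x0,y0,f,dx=0:[((x-dx+.5)/f-.5+x0,(y+.5)/f-.5+y0) for x,y in L]
K,W=cam('top')
c=fit(K,W,[(-61,31,10),(-61,-31,10),(47,31,10),(47,-31,10)],u([(745,160),(622,128),(697,375),(571,338)],388,160,6,528),[.54,-.23,2.92])
K,W=cam('side')
c2=fit(K,W,[(-61,31,10),(47,31,10),(47,-31,10),(61,17,10)],u([(724,417),(575,365),(530,450),(525,410)][:2],240,280,3.3,400)+u([(530,448)],240,280,3.3,400)+u([(570,365)],240,280,3.3,400)[:0]+u([(575,365)],240,280,3.3,400)[:1] if 0 else u([(724,417),(575,365),(530,448),(692,503)],240,280,3.3,400)[:4],c) if 0 else None
plan([c[0],c[1],.14],c[2],25,0)
E
```

```text
fit [ 0.5449 -0.2296  2.8488] res [[-0.2, 0.3], [0.1, 0.4], [-0.2, -0.8], [0.3, -0.1]]
[0.0,0.0,-0.1163,0.5,9.3,-1.2,0.0,0.0,0.0,-0.1163,-0.6,9.3,-1.2,0.0,0.0,0.0,-0.1163,-1.7,9.2,-1.2,0.0,0.0,0.0,-0.1163,-2.8,8.9,-1.2,0.0,0.0,0.0,-0.1163,-3.8,8.6,-1.2,0.0,0.0,0.0,-0.1163,-4.7,8.1,-1.2,0.0,0.0,0.0,-0.1163,-5.6,7.5,-1.2,0.0,0.0,0.0,-0.1163,-6.5,6.8,-1.2,0.0,0.0,0.0,-0.1163,-7.2,6.0,-1.2,0.0,0.0,0.0,-0.1163,-7.9,5.1,-1.2,0.0,0.0,0.0,-0.1163,-8.4,4.1,-1.2,0.0,0.0,0.0,-0.1163,-8.8,3.1,-1.2,0.0,0.0,0.0,-0.1163,-9.1,2.1,-1.2,0.0,0.0,0.0,-0.1163,-9.3,1.0,-1.2,0.0,0.0,0.0,-0.1163,-9.4,-0.1,-1.2,0.0,0.0,0.0,-0.1163,-9.3,-1.1,-1.2,0.0,0.0,0.0,-0.1163,-9.1,-2.2,-1.2,0.0,0.0,0.0,-0.1163,-8.8,-3.3,-1.2,0.0,0.0,0.0,-0.1163,-8.3,-4.3,-1.2,0.0,0.0,0.0,-0.1163,-7.8,-5.2,-1.2,0.0,0.0,0.0,-0.1163,-7.1,-6.1,-1.2,0.0,0.0,0.0,-0.1163,-6.4,-6.8,-1.2,0.0,0.0,0.0,-0.1163,-5.5,-7.5,-1.2,0.0,0.0,0.0,-0.1163,-4.6,-8.1,-1.2,0.0,0.0,0.0,-0.1163,-3.7,-8.6,-1.2,0.0] deg/row 6.660866828349546 mm/row 9.43955566212574
```

Emit:
{"method": "send_rows", "body": {"moves": [0,0,-0.1163,0.5,9.3,-3,0,0,0,-0.1163,-0.6,9.3,-3,0,0,0,-0.1163,-1.7,9.2,-3,0,0,0,-0.1163,-2.8,8.9,-3,0,0,0,-0.1163,-3.8,8.6,-3,0,0,0,-0.1163,-4.7,8.1,-3,0,0,0,-0.1163,-5.6,7.5,-3,0,0,0,-0.1163,-6.5,6.8,-3,0,0,0,-0.1163,-7.2,6,-3,0,0,0,-0.1163,-7.9,5.1,-3,0]}}

```text
clock: 11.4
eef_pos: [0.545, -0.0895, 0.1377]
tcp_rot: [0.85, 0.528, -0.001, -0.001]
force: [-0.2, 1.2, 0.1]
grip_width: 0.0853
```

Emit:
{"method": "send_rows", "body": {"moves": [0,0,-0.1163,-8.4,4.1,0,0,0,0,-0.1163,-8.8,3.1,0,0,0,0,-0.1163,-9.1,2.1,0,0,0,0,-0.1163,-9.3,1,0,0,0,0,-0.1163,-9.4,-0.1,0,0,0,0,-0.1163,-9.3,-1.1,0,0,0,0,-0.1163,-9.1,-2.2,0,0,0,0,-0.1163,-8.8,-3.3,0,0,0,0,-0.1163,-8.3,-4.3,0,0,0,0,-0.1163,-7.8,-5.2,0,0]}}

```text
clock: 12.23
eef_pos: [0.5443, -0.1829, 0.1376]
tcp_rot: [0.42, 0.907, -0.0, -0.001]
force: [0.1, -0.8, -0.2]
grip_width: 0.0855
```

Emit:
{"method": "send_rows", "body": {"moves": [0,0,-0.1163,-7.1,-6.1,0,0,0,0,-0.1163,-6.4,-6.8,0,0,0,0,-0.1163,-5.5,-7.5,0,0,0,0,-0.1163,-4.6,-8.1,0,0,0,0,-0.1163,-3.7,-8.6,0,0,0,0,0,0,0,0,0,0,0,0,0,0,0,0,0,0,0,0,0,0,0]}}

```text
clock: 12.9
eef_pos: [0.5447, -0.2285, 0.1386]
tcp_rot: [0.147, 0.989, 0.0, -0.001]
force: [-0.3, -0.1, -0.7]
grip_width: 0.0854
```

```bash
python3 - <<'E'
from h import *
where()
a=grab('wrist','w_cv'); where()
K,W=cam('wrist',np.load('pics/w_cv_T.npy')); q=proj(K,W,[.5449,-.2296,.01])[0]; print(q)
x,y=int(q[0]),int(q[1])
x0,y0=x-90,max(0,y-115); cv2.imwrite('pics/m6.png',cv2.resize(a[y0:y0+220,x0:x0+180,::-1],None,fx=2.7,fy=2.7,interpolation=cv2.INTER_CUBIC)); print(x0,y0)
E
```

```text
t 12.9 tcp [ 0.5447 -0.2285  0.1386] yaw 2.8467 zax [-0.001  0.001 -1.   ] F [-0.3 -0.1 -0.7] w 0.0854 j [ 0.75  0.38 -0.53  1.65  0.2   1.18  1.45]
t 12.95 tcp [ 0.5448 -0.2283  0.1389] yaw 2.8477 zax [-0.001  0.001 -1.   ] F [ 0.1  0.5 -0.3] w 0.0857 j [ 0.75  0.38 -0.53  1.65  0.2   1.18  1.45]
[314.61361594 193.16537467]
224 78
```

View pics/m6.png

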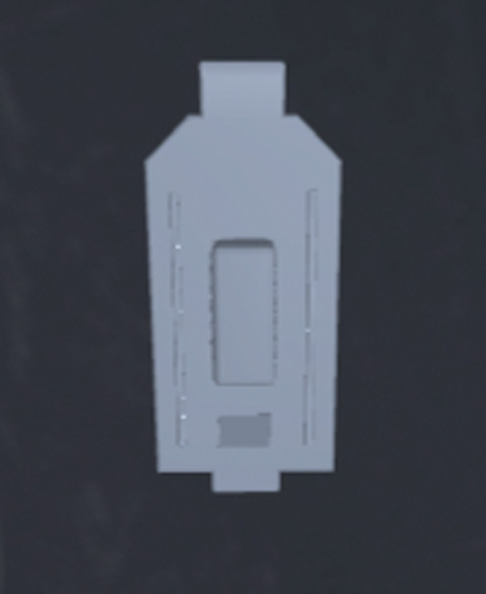

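The cover sits straight in view: tail tip at (200-285,62), plate corners at (146,161), (341,160), (159,471) and (333,470), rib centre near (244,312).

```bash
python3 - <<'E'
from h import *
u=lambda L,x0,y0,f,dx=0:[((x-dx+.5)/f-.5+x0,(y+.5)/f-.5+y0) for x,y in L]
K,W=cam('wrist',np.load('pics/w_cv_T.npy'))
c=fit(K,W,[(47,31,10),(47,-31,10),(-61,31,10),(-61,-31,10),(77,13,6),(77,-13,6)],u([(146,161),(341,160),(159,471),(333,470),(200,62),(285,62)],224,78,2.7),[.545,-.23,2.85])
plan([c[0],c[1],.012],c[2],5,0)
E
```

```text
fit [ 0.5427 -0.2292  2.8539] res [[-0.6, 0.1], [0.5, 0.0], [-0.5, 0.8], [0.5, 0.8], [0.1, -0.5], [-0.0, -0.7]]
[0.0001,-0.0002,-0.0012,0.3,-0.3,25.4,0.0,0.0001,-0.0002,-0.0012,0.4,-0.3,25.4,0.0,0.0001,-0.0002,-0.0012,0.4,-0.3,25.4,0.0,0.0001,-0.0002,-0.0012,0.4,-0.3,25.4,0.0,0.0001,-0.0002,-0.0012,0.4,-0.3,25.4,0.0] deg/row 0.07148698187748445 mm/row 25.38911145117648
```

Emit:
{"method": "send_rows", "body": {"moves": [0,0,-0.003,0.8,-0.7,25,0,0,0,-0.003,0.8,-0.7,25,0,0,0,0,0,0,25,0,0,0,0,0,0,25,0,0,0,0,0,0,17,0,0,0,0,0,0,10,0,0,0,0,0,0,0,0,0,0,0,0,0,0,1,0,0,0,0,0,0,1,0,0,0,0,0,0,1]}}

```text
clock: 13.78
eef_pos: [0.544, -0.2306, 0.014]
tcp_rot: [0.142, 0.99, -0.0, 0.001]
force: [-0.0, 0.4, -0.3]
grip_width: 0.0514
```

Emit:
{"method": "send_rows", "body": {"moves": [0,0,0,0,0,0,1,0,0,0,0,0,0,1,0,0,0,0,0,0,1,0,0,0,0,0,0,1]}}

```text
clock: 14.12
eef_pos: [0.5435, -0.2306, 0.0134]
tcp_rot: [0.142, 0.99, -0.0, 0.001]
force: [-1.6, 0.6, 6.4]
grip_width: 0.0189
```

```bash
python3 - <<'E'
from h import *
where()
p=np.array(st()['eef_pos'])
plan([.5465,.0045,.12],-.05,25,1,p0=p+[0,0,.10])
E
```

```text
t 14.12 tcp [ 0.5435 -0.2306  0.0134] yaw 2.8558 zax [ 0.001 -0.001 -1.   ] F [-1.6  0.6  6.4] w 0.0189 j [ 0.72  0.52 -0.49  1.74  0.29  0.95  1.4 ]
[0.0001,0.0,0.1162,2.5,9.1,-0.3,1.0,0.0001,0.0,0.1162,3.6,8.7,-0.3,1.0,0.0001,0.0,0.1162,4.6,8.2,-0.3,1.0,0.0001,0.0,0.1162,5.5,7.6,-0.3,1.0,0.0001,0.0,0.1162,6.3,7.0,-0.3,1.0,0.0001,0.0,0.1162,7.1,6.2,-0.3,1.0,0.0001,0.0,0.1162,7.8,5.3,-0.3,1.0,0.0001,0.0,0.1162,8.3,4.4,-0.3,1.0,0.0001,0.0,0.1162,8.8,3.4,-0.3,1.0,0.0001,0.0,0.1162,9.1,2.3,-0.3,1.0,0.0001,0.0,0.1162,9.3,1.3,-0.3,1.0,0.0001,0.0,0.1162,9.4,0.2,-0.3,1.0,0.0001,0.0,0.1162,9.4,-0.9,-0.3,1.0,0.0001,0.0,0.1162,9.2,-2.0,-0.3,1.0,0.0001,0.0,0.1162,8.9,-3.0,-0.3,1.0,0.0001,0.0,0.1162,8.5,-4.1,-0.3,1.0,0.0001,0.0,0.1162,8.0,-5.0,-0.3,1.0,0.0001,0.0,0.1162,7.3,-5.9,-0.3,1.0,0.0001,0.0,0.1162,6.6,-6.7,-0.3,1.0,0.0001,0.0,0.1162,5.8,-7.4,-0.3,1.0,0.0001,0.0,0.1162,4.9,-8.0,-0.3,1.0,0.0001,0.0,0.1162,3.9,-8.6,-0.3,1.0,0.0001,0.0,0.1162,2.9,-9.0,-0.3,1.0,0.0001,0.0,0.1162,1.8,-9.2,-0.3,1.0,0.0001,0.0,0.1162,0.7,-9.4,-0.3,1.0] deg/row 6.659590782311534 mm/row 9.409718508859966
```

Emit:
{"method": "send_rows", "body": {"moves": [0,0,0,0,0,-5,1,0,0,0,0,0,-15,1,0,0,0,0,0,-25,1,0,0,0,0,0,-30,1,0,0,0,0,0,-30,1,0,0,0.1162,2.5,9.1,-2,1,0,0,0.1162,3.6,8.7,-2,1,0,0,0.1162,4.6,8.2,0,1,0,0,0.1162,5.5,7.6,0,1,0,0,0.1162,6.3,7,0,1]}}

```text
clock: 14.95
eef_pos: [0.5433, -0.1828, 0.1217]
tcp_rot: [0.422, 0.906, -0.0, -0.0]
force: [0.6, 0.7, -1.7]
grip_width: 0.0183
```

Emit:
{"method": "send_rows", "body": {"moves": [0,0,0.1162,7.1,6.2,0,1,0,0,0.1162,7.8,5.3,0,1,0,0,0.1162,8.3,4.4,0,1,0,0,0.1162,8.8,3.4,0,1,0,0,0.1162,9.1,2.3,0,1,0,0,0.1162,9.3,1.3,0,1,0,0,0.1162,9.4,0.2,0,1,0,0,0.1162,9.4,-0.9,0,1,0,0,0.1162,9.2,-2,0,1,0,0,0.1162,8.9,-3,0,1]}}

```text
clock: 15.78
eef_pos: [0.5445, -0.0886, 0.1216]
tcp_rot: [0.851, 0.526, -0.0, -0.0]
force: [0.1, 0.2, -1.1]
grip_width: 0.0186
```

```bash
cat >> h.py <<'E'
SEAT=np.array([.5463,.0046]); CY=-.048; AT,BT=-1.2,13.4
def cov2tcp(X,Z,th,at=None,bt=None,dy=0.):
    """cover origin X,Z (mm, seat frame) and tail-down tilt -> world TCP (m)"""
    a=AT if at is None else at; b=BT if bt is None else bt
    x=(X+a*np.cos(th)+b*np.sin(th))/1000; z=(Z+8-a*np.sin(th)+b*np.cos(th))/1000
    return np.array([SEAT[0]+x*np.cos(CY)-dy*np.sin(CY),SEAT[1]+x*np.sin(CY)+dy*np.cos(CY),z])
E
python3 - <<'E'
from h import *
where()
P=cov2tcp(-22,75,.5); print(P)
plan(P,CY,10,1,.5)
print(Rt(CY,.5).as_matrix().round(2))
E
```

```text
t 15.78 tcp [ 0.5445 -0.0886  0.1216] yaw 1.1075 zax [-0.  0. -1.] F [ 0.1  0.2 -1.1] w 0.0186 j [ 0.38  0.28 -0.35  1.77  0.11  1.1  -0.47]
[0.52969036 0.00539788 0.09533492]
[0.0288,-0.0442,0.113,7.7,-5.5,2.6,1.0,0.0288,-0.0442,0.113,7.2,-6.3,2.5,1.0,0.0288,-0.0442,0.113,6.5,-7.0,2.4,1.0,0.0288,-0.0442,0.113,5.8,-7.6,2.3,1.0,0.0288,-0.0442,0.113,5.0,-8.2,2.3,1.0,0.0288,-0.0442,0.113,4.2,-8.6,2.3,1.0,0.0288,-0.0442,0.113,3.3,-9.0,2.4,1.0,0.0288,-0.0442,0.113,2.4,-9.2,2.6,1.0,0.0288,-0.0442,0.113,1.4,-9.4,2.7,1.0,0.0288,-0.0442,0.113,0.5,-9.4,3.0,1.0] deg/row 7.1477687426327465 mm/row 9.869055354046134
[[ 0.88 -0.05 -0.48]
 [-0.04 -1.    0.02]
 [-0.48  0.   -0.88]]
```

```bash
python3 - <<'E'
from h import *
P=cov2tcp(-22,80,.5); o=plan([P[0],P[1],.125],CY,10,1)
plan(P,CY,5,1,.5,p0=[P[0],P[1],.125],q0=Rt(CY))
E
```

```text
[0.0,0.0,0.1155,7.7,-5.5,-0.3,1.0,0.0,0.0,0.1155,7.1,-6.4,-0.3,1.0,0.0,0.0,0.1155,6.3,-7.2,-0.3,1.0,0.0,0.0,0.1155,5.4,-7.8,-0.3,1.0,0.0,0.0,0.1155,4.5,-8.4,-0.3,1.0,0.0,0.0,0.1155,3.5,-8.9,-0.3,1.0,0.0,0.0,0.1155,2.4,-9.2,-0.3,1.0,0.0,0.0,0.1155,1.3,-9.4,-0.3,1.0,0.0,0.0,0.1155,0.3,-9.5,-0.3,1.0,0.0,0.0,0.1155,-0.8,-9.5,-0.3,1.0] deg/row 6.620301962619132 mm/row 9.51839825346947
[0.0,-0.1,0.0,0.0,0.0,4.9,1.0,0.0,-0.1,0.0,0.5,0.0,4.9,1.0,0.0,-0.1,0.0,1.0,0.0,4.8,1.0,0.0,-0.1,0.0,1.5,0.0,4.7,1.0,0.0,-0.1,0.0,1.9,0.0,4.5,1.0] deg/row 5.729577951308234 mm/row 4.933016604868793
```

Emit:
{"method": "send_rows", "body": {"moves": [0,0,0.1155,7.7,-5.5,-0.3,1,0,0,0.1155,7.1,-6.4,-0.3,1,0,0,0.1155,6.3,-7.2,-0.3,1,0,0,0.1155,5.4,-7.8,-0.3,1,0,0,0.1155,4.5,-8.4,-0.3,1,0,0,0.1155,3.5,-8.9,-0.3,1,0,0,0.1155,2.4,-9.2,-0.3,1,0,0,0.1155,1.3,-9.4,-0.3,1,0,0,0.1155,0.3,-9.5,-0.3,1,0,0,0.1155,-0.8,-9.5,-0.3,1]}}

```text
clock: 16.62
eef_pos: [0.5291, 0.0054, 0.1246]
tcp_rot: [1.0, -0.024, -0.0, -0.0]
force: [0.6, 0.4, -1.1]
grip_width: 0.0184
```

Emit:
{"method": "send_rows", "body": {"moves": [0,-0.1,0,0,0,4.9,1,0,-0.1,0,0.5,0,4.9,1,0,-0.1,0,1,0,4.8,1,0,-0.1,0,1.5,0,4.7,1,0,-0.1,0,1.9,0,4.5,1,0,0,0,0,0,0,1,0,0,0,0,0,0,1,0,0,0,0,0,0,1]}}

```text
clock: 17.28
eef_pos: [0.5297, 0.005, 0.1003]
tcp_rot: [0.969, -0.02, -0.246, -0.005]
force: [0.4, 1.1, -0.7]
grip_width: 0.0186
```

```bash
python3 - <<'E'
from h import *
where(); T=Ttool()
print('tilt',np.arcsin(-T[2,0]),'P',cov2tcp(-22,80,.5))
a=grab('wrist','w_h'); b=grab('side','s_h'); where()
f=lambda i,x0,y0,x1,y1,s:cv2.resize(i[y0:y1,x0:x1],None,fx=s,fy=s,interpolation=cv2.INTER_CUBIC)
A=f(a,200,0,430,300,2); B=f(b,318-40,220-50,318+55,220+30,3.5)
o=np.zeros((600,800,3),np.uint8); o[:A.shape[0],:A.shape[1]]=A; o[:B.shape[0],462:462+B.shape[1]]=B
print(A.shape,B.shape)
cv2.imwrite('pics/m7.png',o[...,::-1])
E
```

```text
t 17.28 tcp [0.5297 0.005  0.1003] yaw -0.0415 zax [-0.477  0.02  -0.879] F [ 0.4  1.1 -0.7] w 0.0186 j [ 0.1   0.62 -0.24  1.43  0.06  1.6  -1.75]
tilt 0.4976495916183051 P [0.52969036 0.00539788 0.10033492]
t 17.38 tcp [0.5298 0.0049 0.1016] yaw -0.0417 zax [-0.475  0.02  -0.88 ] F [ 0.4  0.2 -1.5] w 0.0185 j [ 0.1   0.62 -0.24  1.43  0.06  1.6  -1.75]
(600, 460, 3) (280, 332, 3)
```

View pics/m7.png

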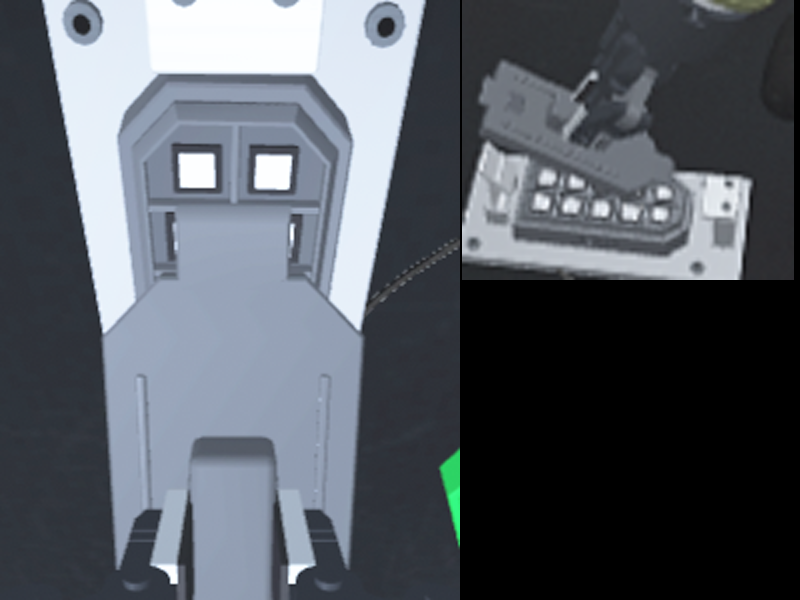

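The wrist view shows the tilted cover in hand, with the tail tip at (176-290,207). The seated tray lies below it, chamfer corners at (119,135) and (352,143), and the lip edge is at y≈73. I'll fit the cover in the hand and the tray in the same picture.

```bash
python3 - <<'E'
from h import *
u=lambda L:np.array([((x+.5)/2-.5+200,(y+.5)/2-.5) for x,y in L])
T=np.load('pics/w_h_T.npy'); K,W=cam('wrist',T)
c=fit(K,W,[(47,31,26),(47,-31,26),(69,18,44),(69,-18,44)],u([(119,135),(352,143),(150,72),(319,74)]),[.5463,.0046,-.048])
fit(K,W,[(47,31,26),(47,-31,26)],u([(119,135),(352,143)]),[.5463,.0046,-.048])
fit(K,W,[(47,31,26),(47,-31,26),(69,18,37.5),(69,-18,37.5)],u([(119,135),(352,143),(150,72),(319,74)]),[.5463,.0046,-.048])
obj=np.array([(77,13,7.8),(77,-13,7.8),(47,31,10),(47,-31,10)],float); uv=u([(176,207),(290,207),(103,336),(362,335)])
Tc=np.linalg.inv(np.array(imaging.get_calibration('wrist')['T_tool_cam']))
for bfix in(13.4,None):
  def f(p):
    a,y,w=p[:3]; b=bfix or p[3]
    X=obj[:,0]-a; Y=-obj[:,1]+y; x=X*np.cos(w)-Y*np.sin(w); yy=X*np.sin(w)+Y*np.cos(w)
    return (proj(K,Tc,np.c_[x,yy,b-obj[:,2]]/1000)-uv).ravel()
  r=least_squares(f,[-1,0,0,13.]); print('AT,yt,w,(b)',r.x.round(3),r.fun.round(1))
E
```

```text
fit [ 0.547   0.0054 -0.0618] res [[-2.9, 0.7], [0.2, -0.8], [0.7, -0.3], [0.1, 0.5]]
fit [ 0.547   0.0053 -0.0752] res [[-1.4, 0.1], [1.5, 0.1]]
fit [ 0.5453  0.0044 -0.05  ] res [[-1.4, 4.7], [0.7, 1.7], [2.8, -0.9], [-1.1, -1.2]]
AT,yt,w,(b) [ 1.124e+00 -1.220e-01 -2.000e-03  1.300e+01] [-0.8 -1.3  0.5 -1.3 -1.3  1.4  1.6  1.8]
AT,yt,w,(b) [ 1.513e+00 -1.170e-01 -2.000e-03  1.778e+01] [ 0.1 -0.4 -0.4 -0.5  0.6  0.3 -0.2  0.7]
```

```bash
sed -i 's/^SEAT=.*/SEAT=np.array([.5468,.0048]); CY=-.048; AT,BT=.6,13.4/' h.py; python3 - <<'E'
from h import *
where()
P=cov2tcp(-12,56,.5); plan(P,CY,6,1,.5); print(P)
Q=cov2tcp(-12,54,.5)
S=cov2tcp(2,54,.5); plan(S,CY,8,1,.5,p0=Q,q0=Rt(CY,.5)); print(Q,S)
E
```

```text
t 17.38 tcp [0.5298 0.0049 0.1016] yaw -0.0417 zax [-0.475  0.02  -0.88 ] F [ 0.4  0.2 -1.5] w 0.0185 j [ 0.1   0.62 -0.24  1.43  0.06  1.6  -1.75]
[0.0005,-0.0007,0.0009,3.8,-0.1,2.9,1.0,0.0005,-0.0007,0.0009,3.8,-0.1,2.9,1.0,0.0005,-0.0007,0.0009,3.8,-0.1,2.9,1.0,0.0005,-0.0007,0.0009,3.8,-0.1,2.9,1.0,0.0005,-0.0007,0.0009,3.8,-0.1,2.9,1.0,0.0005,-0.0007,0.0009,3.8,-0.1,2.9,1.0] deg/row 0.07111707910275554 mm/row 4.783397469899431
[0.54175667 0.00504227 0.07547195]
[0.0,0.0,0.0,1.5,0.0,-0.8,1.0,0.0,0.0,0.0,1.5,0.0,-0.8,1.0,0.0,0.0,0.0,1.5,0.0,-0.8,1.0,0.0,0.0,0.0,1.5,0.0,-0.8,1.0,0.0,0.0,0.0,1.5,0.0,-0.8,1.0,0.0,0.0,0.0,1.5,0.0,-0.8,1.0,0.0,0.0,0.0,1.5,0.0,-0.8,1.0,0.0,0.0,0.0,1.5,0.0,-0.8,1.0] deg/row 0.0 mm/row 1.7499999999999933
[0.54175667 0.00504227 0.07347195] [0.55574054 0.00437052 0.07347195]
```

Emit:
{"method": "send_rows", "body": {"moves": [0,0,0.001,3.8,0,2.9,1,0,0,0.001,3.8,0,2.9,1,0,0,0.001,3.8,0,2.9,1,0,0,0.001,3.8,0,2.9,1,0,0,0.001,3.8,0,2.9,1,0,0,0.001,3.8,0,2.9,1,0,0,0,0,0,0,1,0,0,0,0,0,0,1]}}

```text
clock: 18.05
eef_pos: [0.5412, 0.0043, 0.0734]
tcp_rot: [0.969, -0.023, -0.248, -0.004]
force: [-0.0, -0.8, -2.0]
grip_width: 0.0183
```

```bash
python3 - <<'E'
from h import *
where(); Q=cov2tcp(-12,54,.5); print(Q,(Q-st()['eef_pos'])*1000); T=Ttool();print('tilt',np.arcsin(-T[2,0]))
E
```

```text
t 18.05 tcp [0.5412 0.0043 0.0734] yaw -0.0488 zax [-0.479  0.02  -0.877] F [-0.  -0.8 -2. ] w 0.0183 j [ 0.1   0.67 -0.23  1.4   0.07  1.57 -1.76]
[0.54175667 0.00504227 0.07347195] [0.56925892 0.77202954 0.06896865]
tilt 0.5004487681182397
```

Emit:
{"method": "send_rows", "body": {"moves": [0,0,0,1.6,-0.1,-0.9,1,0,0,0,1.6,-0.1,-0.9,1,0,0,0,1.6,-0.1,-0.9,1,0,0,0,1.6,-0.1,-0.9,1,0,0,0,1.6,0,-0.9,1,0,0,0,1.6,0,-0.9,1,0,0,0,1.6,0,-0.9,1,0,0,0,1.6,0,-0.9,1,0,0,0,0,0,0,1]}}

```text
clock: 18.8
eef_pos: [0.5562, 0.004, 0.0739]
tcp_rot: [0.969, -0.023, -0.247, -0.004]
force: [-0.1, -0.9, -2.2]
grip_width: 0.0179
```

```bash
python3 - <<'E'
from h import *
where(); Q=cov2tcp(2,54,.5); print(Q,(Q-st()['eef_pos'])*1000)
E
```

```text
t 18.8 tcp [0.5562 0.004  0.0739] yaw -0.0488 zax [-0.479  0.02  -0.878] F [-0.1 -0.9 -2.2] w 0.0179 j [ 0.09  0.7  -0.23  1.36  0.07  1.59 -1.75]
[0.55574054 0.00437052 0.07347195] [-0.46265977  0.39709439 -0.42198367]
```

```bash
cat > lay.py <<'E'
from h import *
def lim(X,th):
    c,s=np.cos(th),np.sin(th)
    t=np.linspace(0,1,60)
    up=[(61+12*k,10) for k in t]+[(73+4*k,10-2.2*k) for k in t]
    zu=[]
    for a,b in up:
        x=X+a*c+b*s
        if x>=69: zu.append(29.5+a*s-b*c)
    rim=lambda x:np.interp(x,[-61,-57,-54.5,54.5,57,57.01,61],[18,20,24,24,20,18,18])
    zl=[]
    for a in [58.2+2.8*k for k in t]:
        x=X+a*c
        if x<=61: zl.append(rim(x)+a*s)
    for a in np.linspace(-58,58,200): # plate underside
        x=X+a*c+6.5*s; zl.append(rim(x)+a*s-6.5*c)
    # inner skirt wall
    for b in np.linspace(0,6.5,20):
        x=X+58.2*c+b*s
        if x<=57: zl.append(rim(x)+58.2*s-b*c)
    return min(zu),max(zl),X+77*c+7.8*s
if __name__=='__main__':
    for th in(.5,.45,.4,.35,.3,.25,.2,.15,.1,.05,0.):
        print(th,[(X,)+tuple(np.round(lim(X,th),1)) for X in(-1,0,1,2,3)])
E
python3 lay.py
```

```text
0.5 [(-1, np.float64(57.5), np.float64(53.2), np.float64(70.3)), (0, np.float64(56.0), np.float64(53.2), np.float64(71.3)), (1, np.float64(55.3), np.float64(53.2), np.float64(72.3)), (2, np.float64(54.7), np.float64(52.7), np.float64(73.3)), (3, np.float64(54.2), np.float64(52.1), np.float64(74.3))]
0.45 [(-1, np.float64(52.2), np.float64(50.5), np.float64(71.7)), (0, np.float64(51.8), np.float64(50.3), np.float64(72.7)), (1, np.float64(51.3), np.float64(49.8), np.float64(73.7)), (2, np.float64(50.8), np.float64(49.4), np.float64(74.7)), (3, np.float64(50.3), np.float64(47.9), np.float64(75.7))]
0.4 [(-1, np.float64(48.2), np.float64(47.5), np.float64(73.0)), (0, np.float64(47.8), np.float64(47.0), np.float64(74.0)), (1, np.float64(47.4), np.float64(46.5), np.float64(75.0)), (2, np.float64(47.0), np.float64(44.9), np.float64(76.0)), (3, np.float64(46.6), np.float64(43.3), np.float64(77.0))]
0.35 [(-1, np.float64(44.4), np.float64(44.2), np.float64(74.0)), (0, np.float64(44.1), np.float64(43.7), np.float64(75.0)), (1, np.float64(43.7), np.float64(42.1), np.float64(76.0)), (2, np.float
[... 1515 characters left out ...]
, np.float64(23.9), np.float64(79.4)), (3, np.float64(26.1), np.float64(23.8), np.float64(80.4))]
0.05 [(-1, np.float64(23.0), np.float64(21.0), np.float64(76.3)), (0, np.float64(22.9), np.float64(21.0), np.float64(77.3)), (1, np.float64(22.9), np.float64(21.0), np.float64(78.3)), (2, np.float64(22.8), np.float64(21.0), np.float64(79.3)), (3, np.float64(22.8), np.float64(20.1), np.float64(80.3))]
0.0 [(-1, np.float64(19.5), np.float64(18.0), np.float64(76.0)), (0, np.float64(19.5), np.float64(18.0), np.float64(77.0)), (1, np.float64(19.5), np.float64(18.0), np.float64(78.0)), (2, np.float64(19.5), np.float64(18.0), np.float64(79.0)), (3, np.float64(19.5), np.float64(17.5), np.float64(80.0))]
```

Emit:
{"method": "send_rows", "body": {"moves": [0,0,0,1.1,0,0,1,0,0,0,1.1,0,0,1,0,0,0,1.1,0,0,1,0,0,0,1.1,0,0,1,0,0,0,0,0,0,1]}}

```text
clock: 19.22
eef_pos: [0.5598, 0.0038, 0.0716]
tcp_rot: [0.969, -0.023, -0.247, -0.004]
force: [-0.8, -0.2, -2.1]
grip_width: 0.0184
```

```bash
python3 - <<'E'
from h import *
where(); Q=cov2tcp(6.2,52,.5); print(Q,(Q-st()['eef_pos'])*1000)
E
```

```text
t 19.22 tcp [0.5598 0.0038 0.0716] yaw -0.0488 zax [-0.479  0.02  -0.878] F [-0.8 -0.2 -2.1] w 0.0184 j [ 0.09  0.71 -0.22  1.34  0.07  1.59 -1.75]
[0.5599357  0.004169   0.07147195] [ 0.11968708  0.40185271 -0.17398704]
```

Still free at X ≈ 6. A little further, to find the post.

Emit:
{"method": "send_rows", "body": {"moves": [0,0,0,0.9,0,-0.5,1,0,0,0,0.9,0,-0.5,1,0,0,0,0,0,0,1]}}

```text
clock: 19.47
eef_pos: [0.5609, 0.0037, 0.072]
tcp_rot: [0.968, -0.023, -0.249, -0.004]
force: [-5.9, 0.3, 1.7]
grip_width: 0.018
```

```bash
python3 - <<'E'
from h import *
where(); Q=cov2tcp(6.7,52,.5); print(Q,(Q-st()['eef_pos'])*1000)
E
```

```text
t 19.47 tcp [0.5609 0.0037 0.072 ] yaw -0.0486 zax [-0.481  0.02  -0.876] F [-5.9  0.3  1.7] w 0.018 j [ 0.09  0.72 -0.22  1.34  0.07  1.6  -1.75]
[0.56043513 0.00414501 0.07147195] [-0.49634796  0.40646029 -0.54490662]
```

Contact with the post came at X ≈ 7.2 against the 6.7 predicted, so the seat is 0.5 mm further in x than I had it, and the tail is under the catch. Next is laying the cover down.

```bash
sed -i 's/^SEAT=np.array(\[.5468,.0048\])/SEAT=np.array([.5473,.0048])/' h.py; python3 - <<'E'
from h import *
p=np.array(st()['eef_pos']); q=R.from_quat(st()['tcp_rot'])
for th,X,Z in((.475,3.4,50.9),(.45,2.6,49.4),(.4,2.2,46.1),(.35,1.7,42.4),(.3,1.0,39.1),(.25,.5,35.7),(.2,.3,31.9),(.15,0,28.6),(.1,0,25.3)):
    P=cov2tcp(X,Z,th); plan(P,CY,1,1,th,p0=p,q0=q); p=P;q=Rt(CY,th)
E
```

```text
[0.0032,0.0276,-0.0005,-2.4,-0.4,3.0,1.0] deg/row 1.5913141078241682 mm/row 3.915913280660436
[0.0,0.025,0.0,-0.4,0.0,1.7,1.0] deg/row 1.432394487827055 mm/row 1.727059305633375
[0.0,0.05,0.0,0.4,0.0,3.1,1.0] deg/row 2.8647889756541156 mm/row 3.158261874912224
[0.0,0.05,0.0,0.3,0.0,3.6,1.0] deg/row 2.8647889756541147 mm/row 3.602742458160653
[0.0,0.05,0.0,-0.2,0.0,3.3,1.0] deg/row 2.8647889756541116 mm/row 3.332513892710443
[0.0,0.05,0.0,-0.1,0.0,3.4,1.0] deg/row 2.8647889756541143 mm/row 3.385700103170257
[0.0,0.05,0.0,0.1,0.0,3.7,1.0] deg/row 2.8647889756541196 mm/row 3.7188812490359964
[0.0,0.05,0.0,-0.3,0.0,3.3,1.0] deg/row 2.8647889756541147 mm/row 3.295088766666035
[0.0,0.05,0.0,-0.2,0.0,3.2,1.0] deg/row 2.8647889756541156 mm/row 3.254537967250698
```

Emit:
{"method": "send_rows", "body": {"moves": [0,0,0,-2.6,-0.2,2.8,1,0,0.025,0,-0.4,0,0.2,1,0,0.025,0,0,0,1.7,1,0,0.05,0,0.4,0,3.1,1,0,0.05,0,0.3,0,3.6,1,0,0,0,0,0,0,1,0,0,0,0,0,0,1]}}

```text
clock: 20.05
eef_pos: [0.5546, 0.0041, 0.0633]
tcp_rot: [0.984, -0.023, -0.174, -0.003]
force: [-0.1, 1.1, -1.2]
grip_width: 0.0182
```

```bash
python3 - <<'E'
from h import *
where(); T=Ttool(); print('tilt',np.arcsin(-T[2,0])); P=cov2tcp(1.7,42.4,.35); print(P,(P-T[:3,3])*1000)
p=T[:3,3];q=R.from_matrix(T[:3,:3])
for th,X,Z in((.3,1.0,39.1),(.25,.5,35.7),(.2,.3,31.9),(.15,0,28.6),(.1,0,25.3)):
    P=cov2tcp(X,Z,th); plan(P,CY,1,1,th,p0=p,q0=q); p=P;q=Rt(CY,th)
E
```

```text
t 20.05 tcp [0.5546 0.0041 0.0633] yaw -0.0482 zax [-0.343  0.013 -0.939] F [-0.1  1.1 -1.2] w 0.0182 j [ 0.11  0.6  -0.24  1.5   0.08  1.4  -1.76]
tilt 0.3501478088126325
[0.55415055 0.00447092 0.06278186] [-0.47154136  0.3560085  -0.50569372]
[0.0033,0.0501,-0.0001,-0.5,-0.3,4.0,1.0] deg/row 2.8793954118772684 mm/row 4.012060958879897
[0.0,0.05,0.0,-0.1,0.0,3.4,1.0] deg/row 2.8647889756541143 mm/row 3.385700103170257
[0.0,0.05,0.0,0.1,0.0,3.7,1.0] deg/row 2.8647889756541196 mm/row 3.7188812490359964
[0.0,0.05,0.0,-0.3,0.0,3.3,1.0] deg/row 2.8647889756541147 mm/row 3.295088766666035
[0.0,0.05,0.0,-0.2,0.0,3.2,1.0] deg/row 2.8647889756541156 mm/row 3.254537967250698
```

No contact forces at all. I'll continue to 0.15 rad.

Emit:
{"method": "send_rows", "body": {"moves": [0,0.05,0,-0.5,-0.3,4,1,0,0.05,0,-0.1,0,3.4,1,0,0.05,0,0.1,0,3.7,1,0,0.05,0,-0.3,0,3.3,1,0,0,0,0,0,0,1,0,0,0,0,0,0,1]}}

```text
clock: 20.55
eef_pos: [0.5501, 0.0046, 0.0495]
tcp_rot: [0.997, -0.024, -0.076, -0.0]
force: [-0.3, 0.3, -1.0]
grip_width: 0.0187
```

```bash
python3 - <<'E'
from h import *
where(); T=Ttool(); print('tilt',np.arcsin(-T[2,0])); P=cov2tcp(0,28.6,.15); print((P-T[:3,3])*1000)
p=T[:3,3];q=R.from_matrix(T[:3,:3])
for th,X,Z in((.1,0,25.0),(.07,0,23),(.05,0,21.9),(.03,0,20.3)):
    P=cov2tcp(X,Z,th); plan(P,CY,1,1,th,p0=p,q0=q); p=P;q=Rt(CY,th)
E
```

```text
t 20.55 tcp [0.5501 0.0046 0.0495] yaw -0.0476 zax [-0.151  0.004 -0.989] F [-0.3  0.3 -1. ] w 0.0187 j [ 0.12  0.46 -0.25  1.7   0.1   1.14 -1.78]
tilt 0.1516214762027237
[-0.21764921  0.0709697   0.27905027]
[0.0032,0.0516,0.0004,-0.4,-0.1,3.3,1.0] deg/row 2.963457495903571 mm/row 3.3272018425727903
[0.0,0.03,0.0,-0.2,0.0,2.0,1.0] deg/row 1.7188733853924707 mm/row 1.9883832967384245
[0.0,0.02,0.0,-0.2,0.0,1.1,1.0] deg/row 1.1459155902616462 mm/row 1.1046535009103482
[0.0,0.02,0.0,-0.2,0.0,1.6,1.0] deg/row 1.1459155902616471 mm/row 1.599782071116979
```

Emit:
{"method": "send_rows", "body": {"moves": [0,0.05,0,-0.4,-0.1,3.2,1,0,0.03,0,-0.2,0,2,1,0,0,0,0,0,0,1,0,0,0,0,0,0,1]}}

```text
clock: 20.88
eef_pos: [0.5492, 0.0048, 0.0443]
tcp_rot: [0.999, -0.024, -0.036, 0.001]
force: [-1.2, -0.6, -1.5]
grip_width: 0.0185
```

```bash
python3 - <<'E'
from h import *
where(); T=Ttool(); print('tilt',np.arcsin(-T[2,0]),st()['wrist_torque']); P=cov2tcp(0,23,.07); print((P-T[:3,3])*1000)
E
```

```text
t 20.88 tcp [0.5492 0.0048 0.0443] yaw -0.0475 zax [-0.072  0.    -0.997] F [-1.2 -0.6 -1.5] w 0.0185 j [ 0.13  0.41 -0.26  1.78  0.11  1.03 -1.79]
tilt 0.0719791892199815 [0.00605169 0.28140645 0.00117894]
[-0.34902034 -0.08333483 -0.01786204]
```

Emit:
{"method": "send_rows", "body": {"moves": [0,0.02,0,-0.3,0,1.1,1,0,0.02,0,-0.2,0,1.6,1,0,0,0,0,0,0,1,0,0,0,0,0,0,1]}}

```text
clock: 21.22
eef_pos: [0.5493, 0.0048, 0.0425]
tcp_rot: [1.0, -0.024, -0.015, 0.001]
force: [-2.0, 0.2, 6.9]
grip_width: 0.0185
```

```bash
python3 - <<'E'
from h import *
where(); T=Ttool(); print('tilt',np.arcsin(-T[2,0]),st()['wrist_torque']); P=cov2tcp(0,20.3,.03); print((P-T[:3,3])*1000)
E
```

```text
t 21.22 tcp [0.5493 0.0048 0.0425] yaw -0.0476 zax [-0.031 -0.001 -1.   ] F [-2.   0.2  6.9] w 0.0185 j [ 0.13  0.39 -0.26  1.82  0.11  0.98 -1.8 ]
tilt 0.03059716040419581 [-0.02295246  0.79660045 -0.0332549 ]
[-0.95052275 -0.08352881 -0.79633477]
```

Emit:
{"method": "send_rows", "body": {"moves": [0,0.01,0,-0.4,0,0.8,1,0,0.01,0,-0.4,0,0.8,1,0,0.01,0,-0.2,0,0.7,1,0,0,0,0,0,0,1,0,0,0,0,0,0,1]}}

```text
clock: 21.63
eef_pos: [0.5498, 0.0049, 0.042]
tcp_rot: [1.0, -0.024, 0.001, 0.001]
force: [-2.5, -1.0, 19.9]
grip_width: 0.019
```

```bash
python3 - <<'E'
from h import *
where(); T=Ttool(); print('tilt',np.arcsin(-T[2,0]),st()['wrist_torque']); P=cov2tcp(0,18,.0); print((P-T[:3,3])*1000)
E
```

```text
t 21.63 tcp [0.5498 0.0049 0.042 ] yaw -0.0475 zax [ 0.003 -0.003 -1.   ] F [-2.5 -1.  19.9] w 0.019 j [ 0.13  0.37 -0.26  1.85  0.12  0.94 -1.8 ]
tilt -0.002645813805020034 [-0.11585067  1.22813189  0.03035   ]
[-1.94663115 -0.1440898  -2.57789294]
```

Emit:
{"method": "send_rows", "body": {"moves": [0,0,0,0,0,-1,1,0,0,0,-0.8,0,-0.5,1,0,0,0,-0.7,0,0,1,0,0,0,0,0,0,1,0,0,0,0,0,0,1]}}

```text
clock: 22.05
eef_pos: [0.549, 0.0049, 0.0427]
tcp_rot: [1.0, -0.024, 0.002, 0.001]
force: [4.8, -0.6, 6.3]
grip_width: 0.0185
```

```bash
python3 - <<'E'
from h import *
where(); T=Ttool(); print('tilt',np.arcsin(-T[2,0]),st()['wrist_torque']); P=cov2tcp(0,18,.0); print((P-T[:3,3])*1000)
b=grab('side','s_l'); a=grab('wrist','w_l')
f=lambda i,x0,y0,x1,y1,s:cv2.resize(i[y0:y1,x0:x1],None,fx=s,fy=s,interpolation=cv2.INTER_CUBIC)
B=f(b,318-55,220-25,318+60,220+35,6.9); A=f(a,200,0,430,110,3.4)[:,:790]
o=np.zeros((600,800,3),np.uint8); B=B[:,:800]; o[:340,:B.shape[1]]=B[60:400]; o[340:600,:790]=A[60:320]; cv2.imwrite('pics/m8.png',o[...,::-1])
E
```

```text
t 22.05 tcp [0.549  0.0049 0.0427] yaw -0.0476 zax [ 0.004 -0.003 -1.   ] F [ 4.8 -0.6  6.3] w 0.0185 j [ 0.13  0.37 -0.26  1.85  0.12  0.94 -1.8 ]
tilt -0.003816471007506061 [-0.17725137 -0.6350282   0.04902592]
[-1.11278611 -0.09617731 -3.26952175]Traceback (most recent call last):
  File "<stdin>", line 6, in <module>
ValueError: could not broadcast input array from shape (260,782,3) into shape (260,790,3)
```

```bash
python3 - <<'E'
from h import *
a=cv2.imread('pics/w_l.png')[...,::-1]; b=cv2.imread('pics/s_l.png')[...,::-1]
f=lambda i,x0,y0,x1,y1,s:cv2.resize(i[y0:y1,x0:x1],None,fx=s,fy=s,interpolation=cv2.INTER_CUBIC)
B=f(b,318-55,200,318+60,251,6.9); A=f(a,200,30,430,110,3.4)
o=np.zeros((600,800,3),np.uint8); o[:B.shape[0],:B.shape[1]]=B; h=600-352; o[352:600,:A.shape[1]]=A[:h]; cv2.imwrite('pics/m8.png',o[...,::-1])
E
```

```text
(no output)
```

View pics/m8.png

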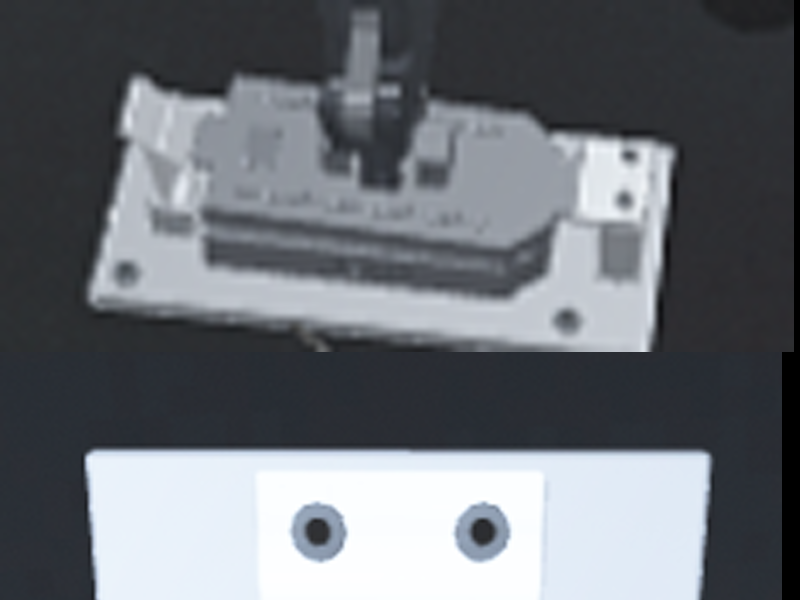

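The side view shows the tail under the catch. The cover's latch end is still about 2 mm high, with its ledge on the latch nose. I'll release the rib and press the pad with shut fingertips.

Emit:
{"method": "send_rows", "body": {"moves": [0,0,0,0,0,0,0,0,0,0,0,0,0,0,0,0,0,0,0,0,0,0,0,0,0,0,-10,0,0,0,0,0,0,-25,0,0,0,0,-15,0,-15,1,0,0,0,-20,0,0,1,0,0,0,-11.5,0,0,1,0,0,0,0,0,0,1,0,0,0,0,0,0,1]}}

```text
clock: 22.98
eef_pos: [0.4994, 0.0072, 0.0913]
tcp_rot: [1.0, -0.024, 0.0, 0.002]
force: [-1.2, 0.1, 0.2]
grip_width: 0.02
```

Emit:
{"method": "send_rows", "body": {"moves": [0,0,0,0,0,0,1,0,0,0,0,0,0,1,0,0,0,0,0,15,1,0,0,0,0,0,15,1,0,0,0,0,0,10,1,0,0,0,0,0,6,1,0,0,0,0,0,0,1,0,0,0,0,0,0,1]}}

```text
clock: 23.65
eef_pos: [0.4994, 0.0072, 0.0447]
tcp_rot: [1.0, -0.024, -0.0, 0.001]
force: [0.2, -0.3, -0.7]
grip_width: -0.0001
```

```bash
python3 - <<'E'
from h import *
where(); T=Ttool(); P=cov2tcp(-47,0,.0,at=0); print((P-T[:3,3])[:2]*1000)
E
```

```text
t 23.65 tcp [0.4994 0.0072 0.0447] yaw -0.0471 zax [-0.    -0.003 -1.   ] F [ 0.2 -0.3 -0.7] w -0.0001 j [ 0.14  0.27 -0.28  1.97  0.1   0.91 -1.8 ]
[ 0.91298278 -0.16815574]
```

Emit:
{"method": "send_rows", "body": {"moves": [0,0,0,1,0,1,1,0,0,0,0,0,1,1,0,0,0,0,0,1,1,0,0,0,0,0,1,1,0,0,0,0,0,1,1,0,0,0,0,0,0.5,1,0,0,0,0,0,0,1]}}

```text
clock: 24.23
eef_pos: [0.5009, 0.0072, 0.0401]
tcp_rot: [1.0, -0.024, 0.001, 0.001]
force: [0.0, 0.6, -0.3]
grip_width: -0.0001
```

```bash
python3 - <<'E'
from h import *
where()
E
```

```text
t 24.23 tcp [0.5009 0.0072 0.0401] yaw -0.0472 zax [ 0.002 -0.003 -1.   ] F [ 0.   0.6 -0.3] w -0.0001 j [ 0.14  0.28 -0.27  1.97  0.1   0.9  -1.81]
```

Emit:
{"method": "send_rows", "body": {"moves": [0,0,0,0,0,0.7,1,0,0,0,0,0,0.7,1,0,0,0,0,0,0.7,1,0,0,0,0,0,0.7,1,0,0,0,0,0,0,1]}}

```text
clock: 24.65
eef_pos: [0.5001, 0.0071, 0.0362]
tcp_rot: [1.0, -0.024, -0.0, 0.001]
force: [-1.1, 0.8, 0.1]
grip_width: -0.0001
```

```bash
python3 - <<'E'
from h import *
where()
E
```

```text
t 24.65 tcp [0.5001 0.0071 0.0362] yaw -0.0472 zax [-0.    -0.003 -1.   ] F [-1.1  0.8  0.1] w -0.0001 j [ 0.14  0.29 -0.27  1.98  0.1   0.89 -1.81]
```

Emit:
{"method": "send_rows", "body": {"moves": [0,0,0,0,0,0.6,1,0,0,0,0,0,0.6,1,0,0,0,0,0,0.6,1,0,0,0,0,0,0.6,1,0,0,0,0,0,0,1]}}

```text
clock: 25.07
eef_pos: [0.5003, 0.0071, 0.0359]
tcp_rot: [1.0, -0.024, -0.0, 0.002]
force: [-13.5, -1.2, 29.9]
grip_width: 0.0003
```

```bash
python3 - <<'E'
from h import *
where()
E
```

```text
t 25.07 tcp [0.5003 0.0071 0.0359] yaw -0.0474 zax [-0.    -0.004 -1.   ] F [-13.5  -1.2  29.9] w 0.0003 j [ 0.14  0.29 -0.27  1.98  0.1   0.89 -1.81]
```

The pad is stiff at z = 0.036, which is exactly its home height. I'll retreat and check the latch.

Emit:
{"method": "send_rows", "body": {"moves": [0,0,0,0,0,-2,1,0,0,0,0,0,-10,1,0,0,0,0,0,-30,1,0,0,0,10,0,-30,1,0,0,0,15,0,-20,1,0,0,0,20,0,0,1,0,0,0,0,0,0,1,0,0,0,0,0,0,1]}}

```text
clock: 25.73
eef_pos: [0.5456, 0.0053, 0.1262]
tcp_rot: [1.0, -0.024, 0.0, 0.001]
force: [-0.4, 0.2, -0.7]
grip_width: 0.0002
```

```bash
python3 - <<'E'
from h import *
where()
b=grab('side','s_f'); a=grab('wrist','w_f')
f=lambda i,x0,y0,x1,y1,s:cv2.resize(i[y0:y1,x0:x1],None,fx=s,fy=s,interpolation=cv2.INTER_CUBIC)
B=f(b,270,203,370,251,4.5); A=f(a,230,60,430,380,1.75)
o=np.zeros((600,800,3),np.uint8); o[:A.shape[0],:A.shape[1]]=A; o[:B.shape[0],350:350+B.shape[1]]=B
l=cv2.imread('pics/s_l.png')[...,::-1]; C=f(l,270,203,370,251,4.5); o[220:220+C.shape[0],350:350+C.shape[1]]=C; cv2.imwrite('pics/m9.png',o[...,::-1])
E
```

```text
t 25.73 tcp [0.5456 0.0053 0.1262] yaw -0.0473 zax [ 0.    -0.003 -1.   ] F [-0.4  0.2 -0.7] w 0.0002 j [ 0.14  0.26 -0.27  1.79  0.08  1.1  -1.77]
```

View pics/m9.png

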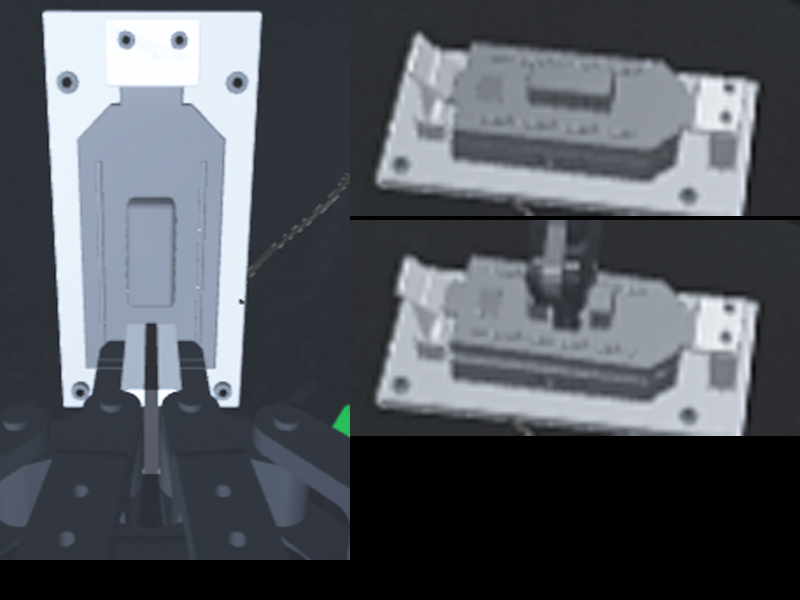

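The latch now stands upright over the ledge (it leaned outward before the press) and the gap is closed. One numeric check compares the latch with its closed look at the start and fits the cover against the plate.

```bash
python3 - <<'E'
from h import *
g=lambda n:cv2.cvtColor(cv2.imread(f'pics/{n}.png'),cv2.COLOR_BGR2GRAY).astype(np.float32)
K,W=cam('side'); c,s=np.cos(CY),np.sin(CY)
P=np.array([[SEAT[0]-.067*c,SEAT[1]-.067*s,.058]]); q=proj(K,W,P)[0].astype(int); print('latch top px',q)
t=g('side0')[q[1]-9:q[1]+7,q[0]-9:q[0]+8]
for n in('s_r','s_l','s_f'):
    im=g(n)[q[1]-17:q[1]+15,q[0]-17:q[0]+16]; r=cv2.matchTemplate(cv2.resize(im,None,fx=4,fy=4,interpolation=3),cv2.resize(t,None,fx=4,fy=4,interpolation=3),cv2.TM_CCOEFF_NORMED); _,m,_,l=cv2.minMaxLoc(r); print(n,round(m,3),'shift px',(l[0]-32)/4,(l[1]-32)/4)
u=lambda L:[((x+.5)/1.75-.5+230,(y+.5)/1.75-.5+60) for x,y in L]
K,W=cam('wrist',np.load('pics/w_f_T.npy'))
fit(K,W,[(100,48,8),(100,-48,8)],u([(43,12),(262,12)]),[.547,.005,-.047])
for h in(26,29): fit(K,W,[(47,31,h+10),(47,-31,h+10),(-61,31,h+10),(-61,-31,h+10)],u([(78,140),(226,140),(86,367),(215,368)]),[.547,.005,-.047])
E
```

```text
latch top px [291 215]
s_r 0.968 shift px 0.0 0.0
s_l 0.935 shift px -2.0 0.0
s_f 0.961 shift px 0.0 0.0
fit [ 0.5454  0.0044 -0.0461] res [[-0.5, 0.0], [0.5, 0.0]]
fit [ 0.5471  0.005  -0.0519] res [[-0.5, -0.9], [0.4, -0.4], [-0.5, 1.3], [0.6, 0.9]]
fit [ 0.5476  0.0049 -0.0516] res [[-1.0, -1.1], [0.9, -0.7], [-0.9, 2.6], [1.0, 2.3]]
```

The latch shows zero pixel shift from its closed picture (it was -2 px while pushed out), and the 26 mm home height fits the cover better than 29 mm. I'm handing the job in.

```bash
python3 -c "
from h import *
print(arm.job_done()); where()"
```

```text
the job is handed in; nothing more can be done
None
the job is handed in; nothing more can be done
```

The tray is on the plinth, the cover is hooked and latched over it, and the job was handed in at about 26 s. No verdict came back, so what follows rests on my own checks.

**What I did**
- I gripped the tray across its width, turned it about 167° and set it level on the plinth. The highest force I saw while pressing was about 20 N.
- I gripped the cover by its rib, tilted it tail down 0.5 rad and slid the tail under the catch until it touched the post. Then I laid it down over the tray's rim.
- I released the rib and pressed the pad with shut fingertips (about 30 N seen), then withdrew clear. None of the moves went near the tools or the green look-alike.

**Last checks that agreed**
- **Latch:** it looks the same as when closed at the start, with 0 px shift. It was 2 px off while pushed out.
- **Cover:** the pad stopped hard at 36 mm, its home height. In the pictures the gap to the tray is closed, the tail is under the catch and nothing was touching.

**Checks that disagreed**
- The wrist-camera fits put the tray about 1 mm and the cover about 1.7 mm in +x of the carrier. That is within the 2 mm calibration error, so I relied on the contact evidence.
- The camera put the cover about 4 mm lower in the hand than the arm reading did. The press contact settled it.
- The latch probably snapped during the rib press or the release, because I felt no separate snap when pressing the pad.

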